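Find the sound candle on the balance and pack it

TASK

Two plain ivory candles lie on the sloping rack, and one of them has a hidden hollow inside. Lay them in the two pans of the balance, let go and see which side drops; take the heavier one straight from the dropped pan, lay it down in the wooden case and shut the lid fully, leaving the lighter one lying in its pan. Set the candles down gently, without dropping them, and do not disturb the painted candle, the brush jar, the paint bottle or the tin.

Things in the scene. Friction and masses are not known exactly. Their poses are not given: they have to be found in the camera images.
- candle_a: plain ivory candle, 50 mm in diameter and 170 mm long, origin at its centre, its own x axis along its length towards the wick end; 100 to 320 g. At the start it lies on the sloping rack. Looks the same as candle_b; either may be the heavier.
- candle_b: plain ivory candle, 50 mm in diameter and 170 mm long, origin at its centre, its own x axis along its length towards the wick end; 100 to 320 g. At the start it lies on the sloping rack. Looks the same as candle_a; either may be the heavier.
- candle_painted: wine-red candle with gold bands, 50 mm in diameter and 170 mm long, origin at its centre, its own x axis along its length towards the wick end. Lies in one of the rack's three lanes; must stay there.
- rack: fixed drying rack; a 200 x 290 mm board rises at 0.52 rad (30 deg) along the rack's +x, away from the robot. Origin on the bench under the board's middle. A candle lies up the slope in each lane (y = -90, 0, 90 mm), its centre at x -16, z 100 mm, 33 mm off the board, lower end on a ledge 38 mm high. Foam ridges beside it near its ends only; the middle 54 mm is clear down to the board.
- balance: counter balance, housing 290 x 115 mm, 50 mm high, fixed; origin on the bench under its middle, z up, own x along the beam. In the middle pivot cheeks and a white pointer scale, 50 mm along x, 52 mm along y, 150 mm high. A pan on each end of the beam, 110 mm from the middle, kept level by a linkage.
- pan_1 (a point): pan on the balance's -x end: aluminium plate 60 x 140 mm with two V yokes 50 mm either side of its middle, a trough along its own y axis. The point is where the centre of a candle lies when seated along the trough; plate 32 mm and yoke tops 16 mm below it. The pan rises and falls with the beam and stays level.
- pan_2 (a point): the same for the pan on the balance's +x end.
- beam (a joint): angle of the balance beam, rad: 0 level, 0.13 pan_2 fully down, -0.13 pan_1 fully down; the pans then stand 14 mm above and below level (point 137 mm above the bench when level). Turns almost freely, damped; stays at any angle when empty; unequal loads take it to a stop, in about 1 s, but some 5 s if nearly equal.
- case: open wooden packing case 160 x 250 mm, 75 mm high, walls and floor 8 mm, fixed; origin on the bench under its middle, z up, long side along its own y. Lined with two strips of ridged foam, 55 mm either side of the middle, whose grooves run along y: a candle lies along y in the middle groove.
- case_in (a point): centre of the case's inner floor, axes as the case; the centre of a candle lying in the middle groove is 33 mm above it.
- lid (a joint): angle of the case's lid, rad: 0 shut flat on the rim, 1.57 upright, 2.0 wide open, leaning away from the robot. Lid 160 x 250 x 8 mm, 300 g, hinged on the case's +x upper edge; stiff hinge that stays where left (0.35 N m to turn). A brass knob stands 43 mm out from its outer face, on its middle line, 30 mm from the free edge.
- lid_hinge (a point): point on the lid's hinge axis, in the middle of the case's +x upper edge, 75 mm above the bench. It turns with the lid; the hinge axis is its y, the lid extends 160 mm along its -x, its +z is the lid's outer face.
- brush_jar: brown jar with paint brushes, 72 mm in diameter, 200 mm high with the brushes; origin at the centre of its underside. Loose, leave alone.
- paint_bottle: white paint bottle with a yellow label, 48 mm in diameter, 125 mm high; origin at the centre of its underside. Loose, leave alone.
- varnish_tin: tin with a blue label, 70 mm in diameter, 85 mm high; origin at the centre of its underside. Loose, leave alone.
Things that resemble listed ones, but are neither listed nor needed, are in the scene too. What is shaped like the candle_a but turquoise is not meant.

How it is judged:
On the way, in this order (a step that is already met when the one before it is completed fails the run):
1. the two plain candles lie in opposite pans, let go, and the balance has tipped over to one side and come to rest (((horizontal distance between candle_a and pan_1 below 0.03 m and z of candle_a in the frame of pan_1 between -0.012 and 0.015 m and horizontal distance between candle_b and pan_2 below 0.03 m and z of candle_b in the frame of pan_2 between -0.012 and 0.015 m) or (horizontal distance between candle_a and pan_2 below 0.03 m and z of candle_a in the frame of pan_2 between -0.012 and 0.015 m and horizontal distance between candle_b and pan_1 below 0.03 m and z of candle_b in the frame of pan_1 between -0.012 and 0.015 m)) and (value of joint beam below -0.085 rad or value of joint beam above 0.085 rad) and contact force between the fingers and candle_a below 0.3 N and contact force between the fingers and candle_b below 0.3 N and velocity of joint beam between -0.03 and 0.03 rad/s), for 0.3 s.
2. the candle in the dropped pan is gripped while both still lie on the balance (((horizontal distance between candle_a and pan_1 below 0.03 m and z of candle_a in the frame of pan_1 between -0.012 and 0.015 m and horizontal distance between candle_b and pan_2 below 0.03 m and z of candle_b in the frame of pan_2 between -0.012 and 0.015 m and value of joint beam below -0.085 rad and contact force between the fingers and candle_a above 1 N and contact force between the fingers and candle_b below 0.3 N) or (horizontal distance between candle_a and pan_1 below 0.03 m and z of candle_a in the frame of pan_1 between -0.012 and 0.015 m and horizontal distance between candle_b and pan_2 below 0.03 m and z of candle_b in the frame of pan_2 between -0.012 and 0.015 m and value of joint beam above 0.085 rad and contact force between the fingers and candle_b above 1 N and contact force between the fingers and candle_a below 0.3 N) or (horizontal distance between candle_a and pan_2 below 0.03 m and z of candle_a in the frame of pan_2 between -0.012 and 0.015 m and horizontal distance between candle_b and pan_1 below 0.03 m and z of candle_b in the frame of pan_1 between -0.012 and 0.015 m and value of joint beam below -0.085 rad and contact force between the fingers and candle_b above 1 N and contact force between the fingers and candle_a below 0.3 N) or (horizontal distance between candle_a and pan_2 below 0.03 m and z of candle_a in the frame of pan_2 between -0.012 and 0.015 m and horizontal distance between candle_b and pan_1 below 0.03 m and z of candle_b in the frame of pan_1 between -0.012 and 0.015 m and value of joint beam above 0.085 rad and contact force between the fingers and candle_a above 1 N and contact force between the fingers and candle_b below 0.3 N))), for 0.05 s.
3. one plain candle lies in the case, let go, the other still in its pan (((x of candle_a in the frame of case_in between -0.05 and 0.05 m and y of candle_a in the frame of case_in between -0.04 and 0.04 m and z of candle_a in the frame of case_in between 0.02 and 0.05 m and ((horizontal distance between candle_b and pan_1 below 0.03 m and z of candle_b in the frame of pan_1 between -0.012 and 0.015 m and value of joint beam below -0.085 rad) or (horizontal distance between candle_b and pan_2 below 0.03 m and z of candle_b in the frame of pan_2 between -0.012 and 0.015 m and value of joint beam above 0.085 rad))) or (x of candle_b in the frame of case_in between -0.05 and 0.05 m and y of candle_b in the frame of case_in between -0.04 and 0.04 m and z of candle_b in the frame of case_in between 0.02 and 0.05 m and ((horizontal distance between candle_a and pan_1 below 0.03 m and z of candle_a in the frame of pan_1 between -0.012 and 0.015 m and value of joint beam below -0.085 rad) or (horizontal distance between candle_a and pan_2 below 0.03 m and z of candle_a in the frame of pan_2 between -0.012 and 0.015 m and value of joint beam above 0.085 rad)))) and contact force between the fingers and candle_a below 0.3 N and contact force between the fingers and candle_b below 0.3 N), for 0.2 s.
At the end, for the whole second after the job is handed in: One plain candle, the one taken from the dropped pan, lies at rest in the case (centre within 50 x 40 mm of the middle, 20 to 50 mm above the floor), lid shut (under 0.06 rad); the other lies at rest in its pan, centre within 30 mm of the pan's point, that side down (((x of candle_a in the frame of case_in between -0.05 and 0.05 m and y of candle_a in the frame of case_in between -0.04 and 0.04 m and z of candle_a in the frame of case_in between 0.02 and 0.05 m and ((horizontal distance between candle_b and pan_1 below 0.03 m and z of candle_b in the frame of pan_1 between -0.012 and 0.015 m and value of joint beam below -0.085 rad) or (horizontal distance between candle_b and pan_2 below 0.03 m and z of candle_b in the frame of pan_2 between -0.012 and 0.015 m and value of joint beam above 0.085 rad))) or (x of candle_b in the frame of case_in between -0.05 and 0.05 m and y of candle_b in the frame of case_in between -0.04 and 0.04 m and z of candle_b in the frame of case_in between 0.02 and 0.05 m and ((horizontal distance between candle_a and pan_1 below 0.03 m and z of candle_a in the frame of pan_1 between -0.012 and 0.015 m and value of joint beam below -0.085 rad) or (horizontal distance between candle_a and pan_2 below 0.03 m and z of candle_a in the frame of pan_2 between -0.012 and 0.015 m and value of joint beam above 0.085 rad)))) and value of joint lid below 0.06 rad and linear speed of each of candle_a, candle_b below 0.03 m/s); the robot touches nothing.
It fails at once if the painted candle is shifted by more than 20 mm (distance of candle_painted from where it was at the start of the episode above 0.02 m).
It fails at once if the brush jar is shifted by more than 20 mm or tipped (distance of brush_jar from where it was at the start of the episode above 0.02 m or angle between brush_jar's own z axis and vertical above 0.3 rad).
It fails at once if the paint bottle is shifted by more than 20 mm or tipped (distance of paint_bottle from where it was at the start of the episode above 0.02 m or angle between paint_bottle's own z axis and vertical above 0.3 rad).
It fails at once if the varnish tin is shifted by more than 20 mm or tipped (distance of varnish_tin from where it was at the start of the episode above 0.02 m or angle between varnish_tin's own z axis and vertical above 0.3 rad).
It fails at once if a plain candle is dropped or thrown: faster than 0.6 m/s, as after a free fall of 20 mm, while the fingers do not hold it ((contact force between the fingers and candle_a below 0.5 N and linear speed of candle_a above 0.6 m/s) or (contact force between the fingers and candle_b below 0.5 N and linear speed of candle_b above 0.6 m/s)).
It also fails if it takes over 72 s, if anything falls off the work surface, if the arm or the gripper's body presses on something with over 40 N, if the wrist force passes 120 N, or if a joint passes its speed limit or range.

ROBOT

A 6-joint arm with a two-finger parallel gripper is mounted at the origin on the work surface. World frame = base frame: x ahead of the robot, y to its left, z up, the work surface at z = 0. Lengths are in m, angles in rad, forces in N, time in s.
With the tool pointing down it reaches from about 0.325 to 0.775 m from the base axis. Payload 5.5 kg.
Tool frame: the origin (TCP) lies at the very end of the fingers, on their centre line; the grasp point (between the pads) lies 19 mm behind it; z points along the fingers, y is the line along which they close (so a half turn about z gives the same grasp; the last joint's range is limited). The gripper opens to 88 mm and grips with 3 to 60 N. Pads are 20 mm wide; open, the fingers measure 115 mm over their backs; the gripper's body (75 mm by 178 mm) begins 61 mm behind the grasp point.
Start: joints at [-1.348, 0.091, 1.231, -0, 1.82, -0.057], TCP at [0.166, -0.577, 0.202] pointing down, gripper open.
Joint ranges: [-2.87, 2.87], [-0.86, 2.18], [0.17, 2.46], [-1.51, 4.65], [0.06, 2.69], [-2.65, 2.65]. Speed limits (rad/s): [2.57, 2.57, 3.01, 3.14, 3.14, 3.14].

INTERFACE

Orientations are given as a unit quaternion [w, x, y, z].
In Python, from cell import robot, cams gives the robot as it stands.
- The arm moves only by the tool send_rows, never from a script. Its argument "increments" is a list of rows, each a list of 2 entries, a list of its own where there are three numbers: the shift along the tool's x, y, z in mm, then the turn, a rotation vector about the tool's x, y, z in degrees. A call has 1 to 20 rows; each row shifts and turns the commanded pose from where the row before left it, along the tool's axes as they then stand; what a row does not reach is not made up. A row lasts 1/12 s, in which the tool goes at most 41.7 mm and 7.16 degrees, less where a joint would pass 70% of its speed; a pose out of reach is approached as far as the arm can. A call with a gripper value outside its range is refused whole. "jaw" is the closure, from -1 (fully open) to 1 (shut), set as the call begins (left out, the last holds). The fingers move at their own pace and stop on an object; "grip_force" is the grip in N (left out, the last holds). Time passes only in rows, so rows that do not move let the fingers close. It gives the time, the measured TCP pose, the force, the opening and the grip force at its end, in the units of the state.
- robot.observe(): the state, without advancing time (a new reading comes with each control period).
- cams.grab_frame(name): name is "scene" or "top"; returns the picture (420x560x3 uint8, red, green, blue); there is no depth.
- cams.get_calibration(name): a dict with "fx", "fy", "cx", "cy" (pixels), "xyz" and "attitude" of the camera in the world. Camera axes: x right, y up, looking along -z (the intrinsics and any distortion apply to the point x, -y, -z); pixel columns grow to the right and rows downward; lengths in m; the calibration is good to about 2 mm. A picture is of the moment at which its call begins. get_calibration takes no time and is no camera call.
- robot.close_job(): hands the job in; it is judged then, once.
The state is a dict: "clock": time; "qpos": joint angles; "qd": joint speeds; "effort": joint torques, N m; "tool_pos": TCP position; "ee_rot": TCP orientation; "contact_force": force on the tool from outside, world axes, zero at the start; "moment": the same for the moment, N m; "opening": finger opening in m; "grasp_force": force on a finger pad.
Only numpy, scipy, OpenCV 4.12 (cv2) and the standard library are available. Lean on these libraries where they do the work, as an engineer would, in place of code of your own. Each camera call takes 0.05 s, during which the arm holds its last target. There are 200 camera calls.

## Working session

There is one attempt and no reset: what is moved stays moved. The work goes in short steps, Python scripts to look and compute and a tool call to move; the robot and the scene stay as the last step left them, time stands still between calls to the robot, and variables do not carry over. Pictures are saved under pics/ and viewed, at most 10 in all, crops included, and the job is handed in when it is done.

Besides the shell and the picture viewer there is one more tool, called after ">>>" as name(argument=value, ...), one argument or row to a line, values as JSON. send_rows: Moves the arm, as the interface text tells. Its arguments: {"type":"object","properties":{"increments":{"type":"array","items":{"type":"array"}},"jaw":{"type":"number"},"grip_force":{"type":"number"}},"required":["increments"]}

```bash
ls; mkdir -p pics; python3 - <<'E'
from cell import robot,cams
import cv2
print(robot.observe())
for n in("scene","top"):
    f=cams.grab_frame(n);cv2.imwrite(f"pics/{n}0.png",f[:,:,::-1]);print(n,cams.get_calibration(n))
E
```

```text
pics
{'clock': 0.0, 'qpos': array([-1.34768500e+00,  9.18314426e-02,  1.23188108e+00,  4.05858731e-05,
        1.81980220e+00, -5.67065151e-02]), 'qd': array([ 0.00139304,  0.00047375, -0.00051068, -0.00037104, -0.00087465,
        0.00077853]), 'effort': array([ 3.78532150e-04, -4.46454227e+01, -4.06442392e+01,  6.99307909e-02,
        2.93709710e-02, -1.68780289e-04]), 'tool_pos': array([ 0.16564146, -0.57632847,  0.20042606]), 'ee_rot': array([-9.59343526e-04,  9.90227549e-01,  1.39457795e-01, -6.02642438e-05]), 'contact_force': array([ 0.32709945, -1.06097681, -0.59167054]), 'moment': array([0.01691077, 0.00366173, 0.0232843 ]), 'grasp_force': 0.0, 'opening': 0.08796094604385606}
scene {'fx': 414.4488564461508, 'fy': 414.4488564461508, 'cx': 280.8462356955236, 'cy': 213.25423456718516, 'xyz': array([1.04046855, 0.72470567, 0.97582736]), 'attitude': array([0.29293434, 0.11035144, 0.33958456, 0.88695792])}
top {'fx': 540.4198805227045, 'fy': 540.4198805227045, 'cx': 287.141817126992, 'cy': 207.9902179509962, 'xyz': array([0.32438178, 0.12120601, 1.74699262]), 'attitude': array([-0.70314288, -0.04744245,  0.05954237,  0.70696111])}
```

View pics/scene0.png

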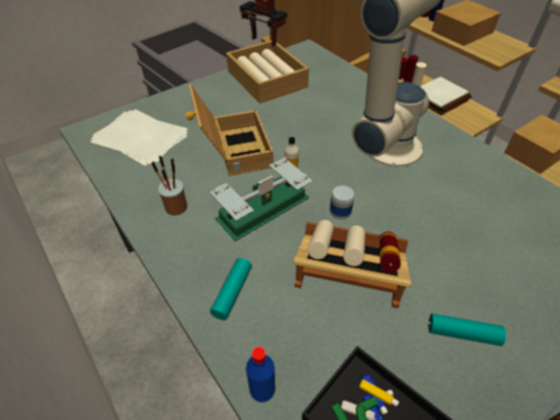

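View pics/top0.png

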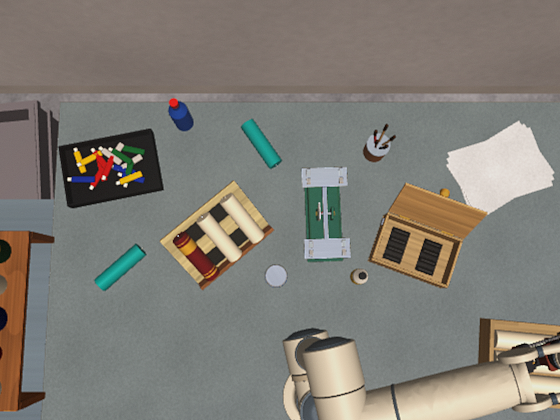

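The top view has image right as -y and image up as +x. It shows:
- **Rack:** plain candles at (218,237) and (243,218), and the painted one at (195,255).
- **Balance:** pans at (325,177) and (327,249).
- **Case:** at (415,250), lid open.
- **Leave alone:** tin (276,276), bottle (360,276), jar (376,150).
- **Lookalikes:** turquoise cylinders (261,143) and (120,267), and ivory candles in the crate at (525,345). Only the two on the rack are meant.

Next I'll segment and take an enlarged crop.

```bash
cat > h.py <<'E'
import numpy as np,cv2
from scipy.spatial.transform import Rotation as R
from cell import robot,cams
def cal(n):
    c=cams.get_calibration(n);q=np.array(c["attitude"]);return c,R.from_quat(q[[1,2,3,0]]).as_matrix()
def ray(n,u,v):
    c,M=cal(n);d=M@np.array([(u-c["cx"])/c["fx"],-(v-c["cy"])/c["fy"],-1]);return np.array(c["xyz"]),d
def onz(n,p,z):
    o,d=ray(n,*p);return o+d*(z-o[2])/d[2]
def two(p,q):  # top px, scene px -> point, gap
    o1,d1=ray("top",*p);o2,d2=ray("scene",*q)
    s=np.linalg.lstsq(np.c_[d1,-d2],o2-o1,rcond=None)[0];a=o1+d1*s[0];b=o2+d2*s[1];return (a+b)/2,np.linalg.norm(a-b)
def proj(n,P):
    c,M=cal(n);x=M.T@(np.array(P)-c["xyz"]);return np.array([c["cx"]+c["fx"]*x[0]/-x[2],c["cy"]-c["fy"]*x[1]/-x[2]])
E
python3 - <<'E'
from h import *
im=cv2.imread("pics/top0.png");hsv=cv2.cvtColor(im,cv2.COLOR_BGR2HSV)
def rects(m,box,amin):
    x0,y0,x1,y1=box;z=np.zeros(m.shape,np.uint8);z[y0:y1,x0:x1]=m[y0:y1,x0:x1]
    for c in cv2.findContours(z,0,2)[0]:
        if cv2.contourArea(c)>amin: 
            r=cv2.minAreaRect(c); print([np.round(k,1) for k in r],cv2.contourArea(c)); print("   box",np.round(cv2.boxPoints(r),1).tolist())
print("ivory");rects(cv2.inRange(hsv,(12,10,140),(35,75,255)),(160,170,275,292),200)
print("green");rects(cv2.inRange(hsv,(60,110,40),(90,255,200)),(290,150,360,270),100)
print("pan");rects(cv2.inRange(hsv,(85,8,150),(115,60,255)),(290,150,360,270),100)
print("black");rects(cv2.inRange(hsv,(0,0,0),(180,255,45)),(370,210,460,290),60)
print("wood");rects(cv2.inRange(hsv,(8,70,70),(25,255,255)),(365,170,490,292),500)
print("rackwood");rects(cv2.inRange(hsv,(8,70,60),(28,255,255)),(155,175,275,292),100)
c=im[90:300,150:500];cv2.imwrite("pics/c1.png",cv2.resize(c,None,fx=2.28,fy=2.28,interpolation=2))
E
```

```text
ivory
[array([219.6, 238. ]), array([53.5, 15.6]), np.float64(50.2)] 755.0
   box [[196.5, 222.39999389648438], [208.5, 212.39999389648438], [242.8000030517578, 253.5], [230.8000030517578, 263.5]]
[array([241.8, 218.2]), array([55.6, 15.6]), np.float64(51.3)] 747.0
   box [[218.3000030517578, 201.39999389648438], [230.5, 191.60000610351562], [265.20001220703125, 235.0], [253.0, 244.8000030517578]]
green
[array([313.8, 212.8]), array([50.3, 16.3]), np.float64(87.6)] 482.0
   box [[304.6000061035156, 188.0], [320.8999938964844, 187.3000030517578], [323.0, 237.60000610351562], [306.70001220703125, 238.3000030517578]]
[array([333.5, 212. ]), array([50.5, 11.6]), np.float64(87.5)] 485.5
   box [[326.6000061035156, 187.0], [338.20001220703125, 186.5], [340.3999938964844, 237.0], [328.79998779296875, 237.5]]
pan
[array([325.4, 212.4]), array([91.3, 46.2]), np.float64(87.9)] 1780.0
   box [[300.6000061035156, 167.60000610351562], [346.79998779296875, 165.89999389648438], [350.20001220703125, 257.1000061035156], [304.1000061035156, 258.79998779296875]]
black
[array([423.9, 269.2]), array([17.
[... 657 characters left out ...]
67.29998779296875]]
[array([397.2, 241.1]), array([17.4, 24. ]), np.float64(18.4)] 312.5
   box [[385.1000061035156, 249.6999969482422], [392.70001220703125, 226.89999389648438], [409.20001220703125, 232.39999389648438], [401.6000061035156, 255.1999969482422]]
wood
[array([425.2, 234.3]), array([ 88.4, 100.4]), np.float64(28.4)] 7106.5
   box [[362.5, 257.5], [410.29998779296875, 169.10000610351562], [488.0, 211.1999969482422], [440.20001220703125, 299.5]]
rackwood
[array([216.8, 235. ]), array([65.6, 96.2]), np.float64(50.2)] 6022.0
   box [[158.89999389648438, 240.60000610351562], [232.6999969482422, 179.10000610351562], [274.70001220703125, 229.39999389648438], [200.8000030517578, 291.0]]
```

View pics/c1.png

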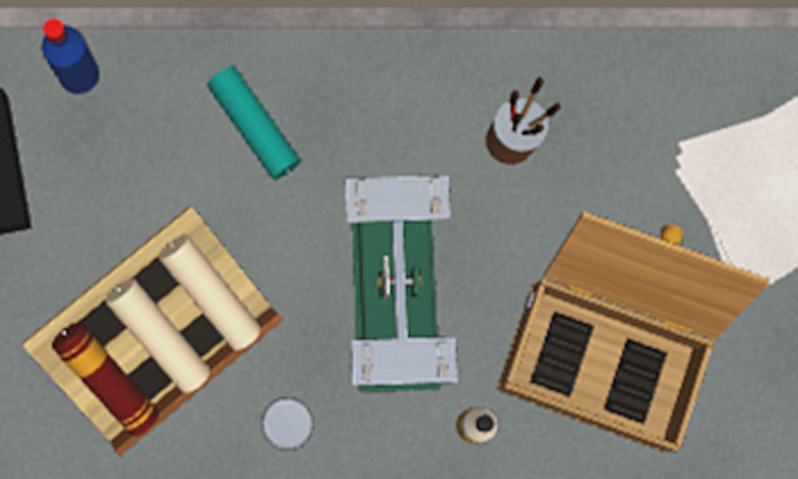

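The crop confirms it: the plain candles are at crop (140,335) and (210,290), next to the painted one at (105,380). The pan centres are at crop (398,198) and (405,361), the foam strips at (562,354) and (636,381), and the lid knob at (672,233). Now I'll turn these into positions.

```bash
python3 - <<'E'
from h import *
np.set_printoptions(precision=4,suppress=True)
cr=lambda x,y:(150+(x+.5)/2.28-.5,90+(y+.5)/2.28-.5)
# candles: short-edge midpoints of rects; upper end near z .142, lower .058
for nm,b in(("mid",[[196.5,222.4],[208.5,212.4],[242.8,253.5],[230.8,263.5]]),("right",[[218.3,201.4],[230.5,191.6],[265.2,235],[253,244.8]])):
    b=np.array(b);u=onz("top",(b[0]+b[1])/2,.100+.0425+.011);l=onz("top",(b[2]+b[3])/2,.100-.0425+.011)
    d=(u-l)[:2];print(nm,"up",u,"low",l,"len",np.linalg.norm(d),"yaw",np.degrees(np.arctan2(d[1],d[0])),"ctr",(u+l)/2)
p=onz("top",cr(105,380),.1);print("painted",p)
rb=[cr(23,346),cr(193,208)];a,b=[onz("top",q,.138) for q in rb];print("rack top edge",a,b,np.linalg.norm(a-b),np.degrees(np.arctan2(*(a-b)[1::-1])))
f=onz("top",cr(398,198),.105);n=onz("top",cr(405,361),.105);m=(f+n)/2
print("pans far",f,"near",n,"mid",m,"dist",np.linalg.norm(f-n),"yaw",np.degrees(np.arctan2(*(f-n)[1::-1])))
g=[onz("top",q,.0) for q in(cr(355,388),cr(440,388))];print("housing near corners",g)
s=onz("top",cr(562,354),.025);t=onz("top",cr(636,381),.025)
print("foam",s,t,"mid",(s+t)/2,"dist",np.linalg.norm(s-t),"y-dir yaw",np.degrees(np.arctan2(*(s-t)[1::-1])))
for nm,c in(("rimFL",(500,390)),("rimFR",(677,450)),("hingeR",(712,343)),("hingeL",(542,284)),("lidL",(584,212)),("lidR",(768,282))):
    print(nm,onz("top",cr(*c),.075))
k=two(cr(672,233),(190,115));print("knob",k)
for nm,t_,z in(("tin",(288,423),.085),("bottle",(483,424),.125),("jar",(520,126),.12)):print(nm,onz("top",cr(*t_),z))
for nm,P in(("pan_far",f),("pan_near",n),("case",(s+t)/2)):print(nm,"scene px",proj("scene",P))
E
python3 -c "
import cv2
i=cv2.imread('pics/scene0.png')[90:300,170:430]
cv2.imwrite('pics/c2.png',cv2.resize(i,None,fx=2.8,fy=2.8,interpolation=2))"
```

```text
mid up [0.5403 0.3444 0.1535] low [0.4231 0.2483 0.0685] len 0.15158320213491597 yaw 39.34256927784874 ctr [0.4817 0.2964 0.111 ]
right up [0.603  0.2802 0.1535] low [0.4804 0.1795 0.0685] len 0.15870145777068378 yaw 39.41857420815014 ctr [0.5417 0.2299 0.111 ]
painted [0.4283 0.3703 0.1   ]
rack top edge [0.4708 0.472  0.138 ] [0.6534 0.2522 0.138 ] 0.28580339711506964 129.72755334112838
pans far [ 0.6732 -0.0238  0.105 ] near [ 0.4511 -0.0294  0.105 ] mid [ 0.5621 -0.0266  0.105 ] dist 0.22215403061202746 yaw 1.435755922475845
housing near corners [array([0.4214, 0.0325, 0.    ]), array([ 0.4207, -0.088 ,  0.    ])]
foam [ 0.4659 -0.2576  0.025 ] [ 0.4275 -0.3602  0.025 ] mid [ 0.4467 -0.3089  0.025 ] dist 0.10956352630573359 y-dir yaw 69.47914535418431
rimFL [ 0.4134 -0.1604  0.075 ]
rimFR [ 0.3313 -0.3975  0.075 ]
hingeR [ 0.4758 -0.4531  0.075 ]
hingeL [ 0.5583 -0.2226  0.075 ]
lidL [ 0.6589 -0.2846  0.075 ]
lidR [ 0.5597 -0.5355  0.075 ]
knob (array([ 0.6061, -0.3689,  0.1863]), np.float64(0.00598121885863698))
tin [0.3704 0.1271 0.085 ]
bottle [ 0.3665 -0.1284  0.125 ]
jar [ 0.7697 -0.1908  0.12  ]
pan_far scene px [229.9334 202.9025]
pan_near scene px [289.9592 170.7548]
case scene px [243.7491 144.7622]
```

View pics/c2.png

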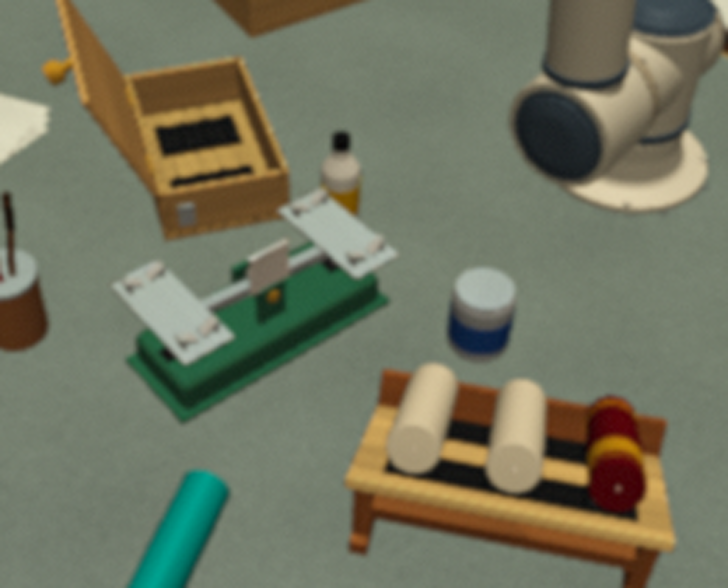

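The crop from the scene camera agrees: the pan centres fall within 2 px of their predictions, near pan slightly low and far pan slightly high. The lid leans back at about 1.95 rad. I'll cross-check the candle centres using the wick ends in both views and write the planner.

```bash
cat >> h.py <<'E'
def frame(yaw,tilt=0,roll=0):
    """tool x along yaw (deg) raised by tilt, z down; roll about tool x"""
    return (R.from_euler("Z",yaw,degrees=True)*R.from_euler("Y",-tilt,degrees=True)*R.from_euler("x",180,degrees=True)*R.from_euler("x",roll,degrees=True)).as_matrix()
def plan(steps,T0=None):
    """steps: (tcp pos, R, rows); prints one row entry each"""
    from scipy.linalg import logm,expm
    if T0 is None:
        s=robot.observe();q=s["ee_rot"];T0=np.eye(4);T0[:3,:3]=R.from_quat(q[[1,2,3,0]]).as_matrix();T0[:3,3]=s["tool_pos"]
        print("t",s["clock"],"tcp",np.round(s["tool_pos"],4),"F",np.round(s["contact_force"],1),"op",round(s["opening"],4))
    for p,M,n in steps:
        T=np.eye(4);T[:3,:3]=M;T[:3,3]=p
        D=expm(np.real(logm(np.linalg.inv(T0)@T))/n)
        print(n,"x",[np.round(D[:3,3]*1000,2).tolist(),np.round(np.degrees(R.from_matrix(D[:3,:3]).as_rotvec()),2).tolist()])
        T0=T
E
python3 - <<'E'
from h import *
np.set_printoptions(precision=4,suppress=True)
cr=lambda x,y:(150+(x+.5)/2.28-.5,90+(y+.5)/2.28-.5)
y=np.radians(39.6);ax=np.array([np.cos(y)*.866,np.sin(y)*.866,.5])
for nm,t,s in(("mid",(118,289),(515,475)),("right",(175,241),(413,457))):
    P,g=two(cr(*t),(170+(s[0]+.5)/2.8-.5,90+(s[1]+.5)/2.8-.5));print(nm,P,g,"ctr",P-.085*ax)
nrm=np.array([-np.cos(y)*.5,-np.sin(y)*.5,.866])
for nm,C in(("mid",(.4845,.298,.1)),("right",(.5425,.229,.1))):
    print(nm,"expected wick top px crop",(proj("top",np.array(C)+.085*ax)-[150,90])*2.28,"scene crop",(proj("scene",np.array(C)+.085*ax)-[170,90])*2.8)
G=frame(39.6,30);print(G)
C=np.array([.484,.298,.1]);tcp=C-.019*nrm;hov=tcp+.1*nrm
plan([((.40,-.30,.40),frame(16),12),(hov+[0,0,.12],G,18),(hov,G,5),(tcp,G,6)])
E
```

```text
mid [0.5446 0.35   0.1396] 0.0011872528501378624 ctr [0.4879 0.303  0.0971]
right [0.606  0.2785 0.1392] 0.008195316049488746 ctr [0.5493 0.2316 0.0967]
mid expected wick top px crop [120.5    290.9121] scene crop [512.7544 466.4116]
right expected wick top px crop [173.706  247.0798] scene crop [411.8199 447.4454]
[[ 0.6673  0.6374  0.3853]
 [ 0.552  -0.7705  0.3187]
 [ 0.5     0.     -0.866 ]]
t 0.1 tcp [ 0.1656 -0.5764  0.2005] F [ 0.1 -0.6  0.2] op 0.0881
12 x [[25.13, -16.76, -16.61], [-0.01, -0.0, 0.0]]
18 x [[15.27, -26.91, 10.73], [0.34, 1.64, -1.28]]
5 x [[-12.0, -0.0, 20.78], [-0.0, -0.0, -0.0]]
6 x [[0.0, -0.0, 16.67], [-0.0, -0.0, -0.0]]
```

The two estimates agree to within 5 mm and the lane spacing is 90 mm, so I'm using mid (.486,.300,.100) and right (.5435,.231,.100). First move is up and over, jaw partly open.

>>> send_rows(
  increments=[
    [[25,-17,-17],[0,0,0]],
    [[25,-17,-17],[0,0,0]],
    [[25,-17,-17],[0,0,0]],
    [[25,-17,-17],[0,0,0]],
    [[25,-17,-17],[0,0,0]],
    [[25,-17,-17],[0,0,0]],
    [[25,-17,-17],[0,0,0]],
    [[25,-17,-17],[0,0,0]],
    [[25,-17,-17],[0,0,0]],
    [[25,-17,-17],[0,0,0]],
    [[25,-17,-17],[0,0,0]],
    [[25,-17,-17],[0,0,0]],
  ],
  jaw=-0.7,
)

```text
clock: 1.1
tool_pos: [0.3983, -0.2964, 0.406]
ee_rot: [-0.0, 0.99, 0.139, -0.0]
contact_force: [0.7, -0.6, -0.1]
opening: 0.0748
grasp_force: 0.0
```

```bash
cat > p.py <<'E'
from h import *
y=np.radians(39.6);nrm=np.array([-np.cos(y)*.5,-np.sin(y)*.5,.866]);G=frame(39.6,30)
Cr=np.array([.5435,.231,.1]);Cm=np.array([.486,.300,.1])
E
python3 - <<'E'
from p import *
t=Cr-.019*nrm;h=t+.1*nrm
plan([(h+[0,0,.08],G,18),(h,G,4),(t,G,6)])
E
```

```text
t 1.1 tcp [ 0.3983 -0.2964  0.406 ] F [ 0.7 -0.6 -0.1] op 0.0748
18 x [[15.89, -21.74, 13.46], [0.34, 1.64, -1.28]]
4 x [[-10.0, -0.0, 17.32], [-0.0, -0.0, -0.0]]
6 x [[0.0, -0.0, 16.67], [-0.0, -0.0, -0.0]]
```

>>> send_rows(
  increments=[
    [[15.9,-21.7,13.5],[0.34,1.64,-1.28]],
    [[15.9,-21.7,13.5],[0.34,1.64,-1.28]],
    [[15.9,-21.7,13.5],[0.34,1.64,-1.28]],
    [[15.9,-21.7,13.5],[0.34,1.64,-1.28]],
    [[15.9,-21.7,13.5],[0.34,1.64,-1.28]],
    [[15.9,-21.7,13.5],[0.34,1.64,-1.28]],
    [[15.9,-21.7,13.5],[0.34,1.64,-1.28]],
    [[15.9,-21.7,13.5],[0.34,1.64,-1.28]],
    [[15.9,-21.7,13.5],[0.34,1.64,-1.28]],
    [[15.9,-21.7,13.5],[0.34,1.64,-1.28]],
    [[15.9,-21.7,13.5],[0.34,1.64,-1.28]],
    [[15.9,-21.7,13.5],[0.34,1.64,-1.28]],
    [[15.9,-21.7,13.5],[0.34,1.64,-1.28]],
    [[15.9,-21.7,13.5],[0.34,1.64,-1.28]],
    [[15.9,-21.7,13.5],[0.34,1.64,-1.28]],
    [[15.9,-21.7,13.5],[0.34,1.64,-1.28]],
    [[15.9,-21.7,13.5],[0.34,1.64,-1.28]],
    [[15.9,-21.7,13.5],[0.34,1.64,-1.28]],
  ],
)

```text
clock: 2.6
tool_pos: [0.512, 0.2047, 0.2478]
ee_rot: [-0.088, 0.909, 0.328, 0.243]
contact_force: [0.4, -0.3, -0.0]
opening: 0.0744
grasp_force: 0.0
```

```bash
python3 - <<'E'
from p import *
t=Cr-.019*nrm;h=t+.06*nrm
plan([(h,G,6)])
E
```

```text
t 2.6 tcp [0.512  0.2047 0.2478] F [ 0.4 -0.3 -0. ] op 0.0744
6 x [[-6.39, -0.03, 17.92], [-0.0, 0.0, 0.01]]
```

>>> send_rows(
  increments=[
    [[-6.4,0,18],[0,0,0]],
    [[-6.4,0,18],[0,0,0]],
    [[-6.4,0,18],[0,0,0]],
    [[-6.4,0,18],[0,0,0]],
    [[-6.4,0,18],[0,0,0]],
    [[-6.4,0,18],[0,0,0]],
    [[0,0,0],[0,0,0]],
  ],
)

```text
clock: 3.18
tool_pos: [0.526, 0.2162, 0.1298]
ee_rot: [-0.088, 0.91, 0.327, 0.239]
contact_force: [-0.9, 0.1, 0.1]
opening: 0.0746
grasp_force: 0.0
```

```bash
python3 - <<'E'
from p import *
t=Cr-.019*nrm
plan([(t,G,5)])
f=cams.grab_frame("scene")[130:310,250:450];g=cams.grab_frame("top")[160:310,150:310]
a=cv2.resize(f,(400,360),interpolation=2);b=cv2.resize(g,(384,360),interpolation=2)
cv2.imwrite("pics/g1.png",np.hstack([a,b])[:,:,::-1])
E
```

```text
t 3.1833 tcp [0.526  0.2162 0.1298] F [-0.9  0.1  0.1] op 0.0746
5 x [[1.05, -0.04, 11.24], [-0.03, 0.1, -0.01]]
```

View pics/g1.png

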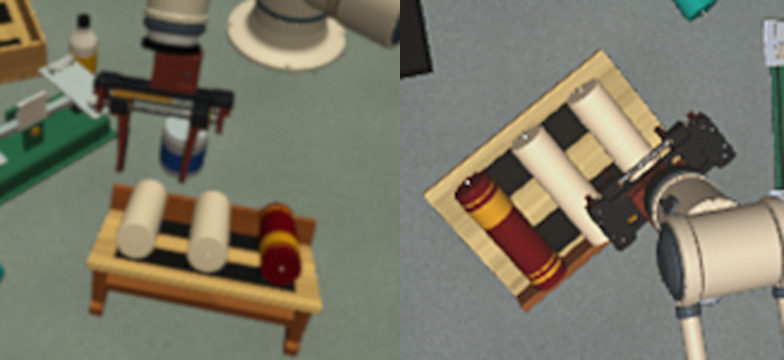

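```bash
python3 - <<'E'
from p import *
for P in((.526,.2162,.1298),):
    for s in(-.0443,0,.0443): print(proj("scene",np.array(P)+s*G[:,1]),(proj("top",np.array(P)+s*G[:,1])-[150,160])*2.4)
E
```

```text
[340.02043591 228.12263567] [203.46631499 173.68056674]
[323.53366225 225.08781194] [230.89399929 151.14475807]
[307.26028129 222.09226874] [258.15850063 128.74302779]
```

The fingers straddle the right-hand candle (tips at crop (122,172) and (183,175)), within the 12 mm lateral slack. I'll descend and grip.

>>> send_rows(
  increments=[
    [[1,0,11],[0,0.1,0]],
    [[1,0,11],[0,0.1,0]],
    [[1,0,11],[0,0.1,0]],
    [[1,0,11],[0,0.1,0]],
    [[1,0,11],[0,0.1,0]],
    [[0,0,0],[0,0,0]],
    [[0,0,0],[0,0,0]],
  ],
)

```text
clock: 3.87
tool_pos: [0.5524, 0.237, 0.0893]
ee_rot: [-0.089, 0.908, 0.327, 0.246]
contact_force: [0.2, 0.4, -0.3]
opening: 0.0746
grasp_force: 0.0
```

>>> send_rows(
  increments=[
    [[0,0,0],[0,0,0]],
    [[0,0,0],[0,0,0]],
    [[0,0,0],[0,0,0]],
    [[0,0,0],[0,0,0]],
    [[0,0,0],[0,0,0]],
    [[0,0,0],[0,0,0]],
    [[0,0,0],[0,0,0]],
  ],
  jaw=1,
  grip_force=20,
)

```text
clock: 4.45
tool_pos: [0.5529, 0.237, 0.0914]
ee_rot: [-0.089, 0.908, 0.327, 0.247]
contact_force: [-2.4, 0.7, 2.6]
opening: 0.0465
grasp_force: 19.5
```

The opening reads 46.5 mm, so the pads sit about 9 mm above the candle's axis. I'll open, go 8 mm deeper and regrip.

>>> send_rows(
  increments=[
    [[0,0,0],[0,0,0]],
    [[0,0,0],[0,0,0]],
    [[0,0,0],[0,0,0]],
    [[-2,0,4],[0,0,0]],
    [[-2,0,4],[0,0,0]],
    [[0,0,0],[0,0,0]],
    [[0,0,0],[0,0,0]],
    [[0,0,0],[0,0,0]],
  ],
  jaw=-0.7,
)

```text
clock: 5.12
tool_pos: [0.5533, 0.2372, 0.0816]
ee_rot: [-0.089, 0.908, 0.327, 0.247]
contact_force: [-0.2, 0.3, -0.7]
opening: 0.0748
grasp_force: 0.0
```

>>> send_rows(
  increments=[
    [[0,0,0],[0,0,0]],
    [[0,0,0],[0,0,0]],
    [[0,0,0],[0,0,0]],
    [[0,0,0],[0,0,0]],
    [[0,0,0],[0,0,0]],
    [[0,0,0],[0,0,0]],
  ],
  jaw=1,
)

```text
clock: 5.62
tool_pos: [0.5533, 0.2372, 0.082]
ee_rot: [-0.089, 0.908, 0.327, 0.247]
contact_force: [-1.1, -0.3, 0.8]
opening: 0.0494
grasp_force: 20.0
```

```bash
python3 - <<'E'
from p import *
s=robot.observe();t=s["tool_pos"];P=frame(91.4)
q=s["ee_rot"];M=R.from_quat(q[[1,2,3,0]]).as_matrix()
plan([(t+[0,0,.15],M,6),((.6732,-.0238,.23),P,14)])
E
```

```text
t 5.6167 tcp [0.5533 0.2372 0.082 ] F [-1.1 -0.3  0.8] op 0.0494
6 x [[12.67, 0.02, -21.55], [-0.0, -0.0, 0.0]]
14 x [[-13.2, 16.46, -3.0], [0.98, -2.02, -3.61]]
```

>>> send_rows(
  increments=[
    [[6,0,-11],[0,0,0]],
    [[12.7,0,-21.6],[0,0,0]],
    [[12.7,0,-21.6],[0,0,0]],
    [[12.7,0,-21.6],[0,0,0]],
    [[12.7,0,-21.6],[0,0,0]],
    [[12.7,0,-21.6],[0,0,0]],
    [[6,0,-11],[0,0,0]],
  ],
)

```text
clock: 6.2
tool_pos: [0.5533, 0.2369, 0.2371]
ee_rot: [-0.088, 0.907, 0.327, 0.249]
contact_force: [0.6, -0.5, -0.8]
opening: 0.0495
grasp_force: 20.0
```

>>> send_rows(
  increments=[
    [[-13.2,16.5,-3],[0.98,-2.02,-3.6]],
    [[-13.2,16.5,-3],[0.98,-2.02,-3.6]],
    [[-13.2,16.5,-3],[0.98,-2.02,-3.6]],
    [[-13.2,16.5,-3],[0.98,-2.02,-3.6]],
    [[-13.2,16.5,-3],[0.98,-2.02,-3.6]],
    [[-13.2,16.5,-3],[0.98,-2.02,-3.6]],
    [[-13.2,16.5,-3],[0.98,-2.02,-3.6]],
    [[-13.2,16.5,-3],[0.98,-2.02,-3.6]],
    [[-13.2,16.5,-3],[0.98,-2.02,-3.6]],
    [[-13.2,16.5,-3],[0.98,-2.02,-3.6]],
    [[-13.2,16.5,-3],[0.98,-2.02,-3.6]],
    [[-13.2,16.5,-3],[0.98,-2.02,-3.6]],
    [[-13.2,16.5,-3],[0.98,-2.02,-3.6]],
    [[-13.2,16.5,-3],[0.98,-2.02,-3.6]],
    [[0,0,0],[0,0,0]],
    [[0,0,0],[0,0,0]],
  ],
)

```text
clock: 7.53
tool_pos: [0.6731, -0.0247, 0.2281]
ee_rot: [-0.001, 0.7, 0.714, -0.0]
contact_force: [-0.3, 0.5, -2.5]
opening: 0.0495
grasp_force: 20.0
```

```bash
python3 - <<'E'
from p import *
P=frame(91.4)
plan([((.6732,-.0238,.145),P,8)])
f=cams.grab_frame("scene")[90:300,170:380];g=cams.grab_frame("top")[140:290,260:400]
a=cv2.resize(f,(420,420),interpolation=2);b=cv2.resize(g,(378,420),interpolation=2)
cv2.imwrite("pics/g2.png",np.hstack([a,b])[:,:,::-1])
E
```

```text
t 7.5333 tcp [ 0.6731 -0.0247  0.2281] F [-0.3  0.5 -2.5] op 0.0495
8 x [[0.11, 0.03, 10.39], [-0.02, -0.01, -0.03]]
```

View pics/g2.png

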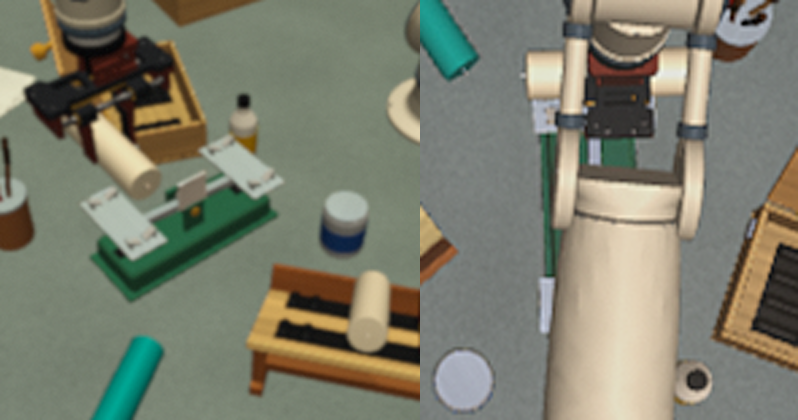

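```bash
python3 - <<'E'
from p import *
for u in(299.6,360.7): print(onz("top",(u,167.8),.2486))
s=proj("scene",(.6731,-.0247+.085,.2486)),proj("scene",(.6731,-.0247+.07,.2486));print([((k-[170,90])*2) for k in s])
E
```

```text
[0.66826272 0.05858308 0.2486    ]
[ 0.66776634 -0.11527687  0.2486    ]
[array([144.40632748, 186.63463548]), array([137.97240046, 180.02992957])]
```

The candle is held level. Its axis centre is about 4 mm short of the pan centre along y, so I'll shift and lower.

>>> send_rows(
  increments=[
    [[2,1,10],[0,0,0]],
    [[2,1,10],[0,0,0]],
    [[0,0,10],[0,0,0]],
    [[0,0,10],[0,0,0]],
    [[0,0,10],[0,0,0]],
    [[0,0,10],[0,0,0]],
    [[0,0,10],[0,0,0]],
    [[0,0,10],[0,0,0]],
    [[0,0,6],[0,0,0]],
    [[0,0,4],[0,0,0]],
    [[0,0,4],[0,0,0]],
    [[0,0,4],[0,0,0]],
    [[0,0,0],[0,0,0]],
    [[0,0,0],[0,0,0]],
  ],
)

```text
clock: 8.8
tool_pos: [0.6747, -0.0207, 0.1324]
ee_rot: [0.0, 0.699, 0.715, 0.0]
contact_force: [-0.0, -0.1, -1.8]
opening: 0.0494
grasp_force: 20.0
```

>>> send_rows(
  increments=[
    [[0,0,3],[0,0,0]],
    [[0,0,3],[0,0,0]],
    [[0,0,3],[0,0,0]],
    [[0,0,3],[0,0,0]],
    [[0,0,3],[0,0,0]],
    [[0,0,3],[0,0,0]],
    [[0,0,2],[0,0,0]],
    [[0,0,2],[0,0,0]],
    [[0,0,2],[0,0,0]],
    [[0,0,2],[0,0,0]],
    [[0,0,1],[0,0,0]],
    [[0,0,0],[0,0,0]],
    [[0,0,0],[0,0,0]],
  ],
)

```text
clock: 9.88
tool_pos: [0.6747, -0.0207, 0.1053]
ee_rot: [0.0, 0.699, 0.715, 0.0]
contact_force: [0.6, 0.1, -2.1]
opening: 0.05
grasp_force: 20.0
```

>>> send_rows(
  increments=[
    [[0,0,1],[0,0,0]],
    [[0,0,1],[0,0,0]],
    [[0,0,1],[0,0,0]],
    [[0,0,1],[0,0,0]],
    [[0,0,0],[0,0,0]],
    [[0,0,0],[0,0,0]],
  ],
)

```text
clock: 10.38
tool_pos: [0.6749, -0.0208, 0.1035]
ee_rot: [0.001, 0.699, 0.715, 0.001]
contact_force: [-3.2, -0.7, 6.5]
opening: 0.0496
grasp_force: 20.0
```

The pan is on its stop, so I'll ease off 1 mm and release.

>>> send_rows(
  increments=[
    [[0,-1,-1],[0,0,0]],
    [[0,0,0],[0,0,0]],
  ],
)

```text
clock: 10.55
tool_pos: [0.6739, -0.0207, 0.103]
ee_rot: [0.001, 0.699, 0.715, 0.001]
contact_force: [-0.0, -0.6, 4.8]
opening: 0.0493
grasp_force: 20.0
```

>>> send_rows(
  increments=[
    [[0,0,0],[0,0,0]],
    [[0,0,0],[0,0,0]],
    [[0,0,0],[0,0,0]],
    [[0,0,0],[0,0,0]],
    [[0,0,0],[0,0,0]],
  ],
  jaw=-0.7,
)

```text
clock: 10.97
tool_pos: [0.6736, -0.0206, 0.102]
ee_rot: [-0.0, 0.699, 0.715, 0.0]
contact_force: [0.9, 0.4, -0.5]
opening: 0.0743
grasp_force: 0.0
```

>>> send_rows(
  increments=[
    [[0,0,-8],[0,0,0]],
    [[0,0,-16],[0,0,0]],
    [[0,0,-20],[0,0,0]],
    [[0,0,-20],[0,0,0]],
    [[0,0,-30],[0,0,0]],
    [[0,0,-30],[0,0,0]],
    [[0,0,-20],[0,0,0]],
  ],
)

```text
clock: 11.55
tool_pos: [0.6738, -0.0207, 0.2506]
ee_rot: [0.002, 0.699, 0.715, 0.002]
contact_force: [-0.3, 0.6, 0.6]
opening: 0.0742
grasp_force: 0.0
```

```bash
python3 - <<'E'
from p import *
D=np.array([0,0,0])
# same pose offset as the good first grip: tcp=C+(.0098,.0062,-.018)
t=Cm+[.0098,.0062,-.018];h=t+.06*nrm
plan([(h+[0,0,.10],G,16),(h,G,6),(t,G,6)])
E
```

```text
t 11.55 tcp [ 0.6738 -0.0207  0.2506] F [-0.3  0.6  0.6] op 0.0742
16 x [[12.94, -19.78, 3.46], [-0.83, 1.74, 3.16]]
6 x [[-8.33, -0.0, 14.43], [-0.0, -0.0, -0.0]]
6 x [[0.0, -0.0, 10.0], [-0.0, -0.0, -0.0]]
```

>>> send_rows(
  increments=[
    [[13,-19.8,3.5],[-0.83,1.74,3.16]],
    [[13,-19.8,3.5],[-0.83,1.74,3.16]],
    [[13,-19.8,3.5],[-0.83,1.74,3.16]],
    [[13,-19.8,3.5],[-0.83,1.74,3.16]],
    [[13,-19.8,3.5],[-0.83,1.74,3.16]],
    [[13,-19.8,3.5],[-0.83,1.74,3.16]],
    [[13,-19.8,3.5],[-0.83,1.74,3.16]],
    [[13,-19.8,3.5],[-0.83,1.74,3.16]],
    [[13,-19.8,3.5],[-0.83,1.74,3.16]],
    [[13,-19.8,3.5],[-0.83,1.74,3.16]],
    [[13,-19.8,3.5],[-0.83,1.74,3.16]],
    [[13,-19.8,3.5],[-0.83,1.74,3.16]],
    [[13,-19.8,3.5],[-0.83,1.74,3.16]],
    [[13,-19.8,3.5],[-0.83,1.74,3.16]],
    [[13,-19.8,3.5],[-0.83,1.74,3.16]],
    [[13,-19.8,3.5],[-0.83,1.74,3.16]],
    [[0,0,0],[0,0,0]],
    [[0,0,0],[0,0,0]],
  ],
)

```text
clock: 13.05
tool_pos: [0.4717, 0.2891, 0.231]
ee_rot: [-0.089, 0.909, 0.328, 0.242]
contact_force: [0.2, -0.7, -0.1]
opening: 0.0751
grasp_force: 0.0
```

```bash
python3 - <<'E'
from p import *
t=Cm+[.0098,.0062,-.018];h=t+.06*nrm
plan([(h,G,7),(t,G,6)])
# far pan candle check, from top
im=cams.grab_frame("top");cv2.imwrite("pics/top1.png",im[:,:,::-1])
hsv=cv2.cvtColor(im,cv2.COLOR_RGB2HSV);m=cv2.inRange(hsv,(12,10,140),(35,90,255));m[:150]=0;m[205:]=0;m[:,:285]=0;m[:,370:]=0
for c in cv2.findContours(m,0,2)[0]:
    if cv2.contourArea(c)>60:r=cv2.minAreaRect(c);print(r,onz("top",r[0],.13))
E
```

```text
t 13.05 tcp [0.4717 0.2891 0.231 ] F [ 0.2 -0.7 -0.1] op 0.0751
7 x [[-6.99, 0.32, 11.98], [-0.03, 0.01, 0.01]]
6 x [[0.0, -0.0, 10.0], [-0.0, -0.0, -0.0]]
((324.1299133300781, 176.19676208496094), (15.69509506225586, 56.03248596191406), 88.56790161132812) [ 0.66899316 -0.02116396  0.13      ]
```

The first candle lies in the far pan (327,176) within about 3 mm of its point. Now the middle candle.

>>> send_rows(
  increments=[
    [[-7,0.3,12],[0,0,0]],
    [[-7,0.3,12],[0,0,0]],
    [[-7,0.3,12],[0,0,0]],
    [[-7,0.3,12],[0,0,0]],
    [[-7,0.3,12],[0,0,0]],
    [[-7,0.3,12],[0,0,0]],
    [[-7,0.3,12],[0,0,0]],
    [[0,0,10],[0,0,0]],
    [[0,0,10],[0,0,0]],
    [[0,0,10],[0,0,0]],
    [[0,0,10],[0,0,0]],
    [[0,0,10],[0,0,0]],
    [[0,0,6],[0,0,0]],
    [[0,0,0],[0,0,0]],
    [[0,0,0],[0,0,0]],
  ],
)

```text
clock: 14.35
tool_pos: [0.4946, 0.3045, 0.0839]
ee_rot: [-0.089, 0.909, 0.327, 0.242]
contact_force: [-0.0, 0.2, 0.6]
opening: 0.0748
grasp_force: 0.0
```

```bash
python3 - <<'E'
from p import *
t=Cm+[.0098,.0062,-.018]
plan([(t,G,1)])
E
```

```text
t 14.35 tcp [0.4946 0.3045 0.0839] F [-0.   0.2  0.6] op 0.0748
1 x [[0.84, -0.55, 2.65], [-0.15, 0.18, -0.12]]
```

>>> send_rows(
  increments=[
    [[0,-0.5,3],[0,0,0]],
    [[0,0,0],[0,0,0]],
    [[0,0,0],[0,0,0]],
  ],
)

```text
clock: 14.6
tool_pos: [0.4956, 0.3057, 0.0822]
ee_rot: [-0.089, 0.909, 0.327, 0.242]
contact_force: [-0.2, -0.3, 0.7]
opening: 0.0751
grasp_force: 0.0
```

>>> send_rows(
  increments=[
    [[0,0,0],[0,0,0]],
    [[0,0,0],[0,0,0]],
    [[0,0,0],[0,0,0]],
    [[0,0,0],[0,0,0]],
    [[0,0,0],[0,0,0]],
    [[0,0,0],[0,0,0]],
  ],
  jaw=1,
)

```text
clock: 15.1
tool_pos: [0.4952, 0.306, 0.082]
ee_rot: [-0.089, 0.909, 0.327, 0.242]
contact_force: [-2.5, 1.7, 2.1]
opening: 0.0496
grasp_force: 20.0
```

```bash
python3 - <<'E'
from p import *
s=robot.observe();t=s["tool_pos"];P=frame(91.4)
q=s["ee_rot"];M=R.from_quat(q[[1,2,3,0]]).as_matrix()
plan([(t+[0,0,.15],M,6),((.4525,-.027,.23),P,15)])
E
```

```text
t 15.1 tcp [0.4952 0.306  0.082 ] F [-2.5  1.7  2.1] op 0.0496
6 x [[12.45, -0.1, -21.68], [-0.0, 0.0, 0.0]]
15 x [[-21.41, 7.51, -5.68], [0.89, -1.86, -3.38]]
```

>>> send_rows(
  increments=[
    [[6,0,-11],[0,0,0]],
    [[12.5,0,-21.7],[0,0,0]],
    [[12.5,0,-21.7],[0,0,0]],
    [[12.5,0,-21.7],[0,0,0]],
    [[12.5,0,-21.7],[0,0,0]],
    [[12.5,0,-21.7],[0,0,0]],
    [[6,0,-11],[0,0,0]],
  ],
)

```text
clock: 15.68
tool_pos: [0.4964, 0.305, 0.2368]
ee_rot: [-0.088, 0.909, 0.326, 0.244]
contact_force: [1.2, 0.1, -1.1]
opening: 0.0495
grasp_force: 20.0
```

>>> send_rows(
  increments=[
    [[-21.4,7.5,-5.7],[0.89,-1.86,-3.38]],
    [[-21.4,7.5,-5.7],[0.89,-1.86,-3.38]],
    [[-21.4,7.5,-5.7],[0.89,-1.86,-3.38]],
    [[-21.4,7.5,-5.7],[0.89,-1.86,-3.38]],
    [[-21.4,7.5,-5.7],[0.89,-1.86,-3.38]],
    [[-21.4,7.5,-5.7],[0.89,-1.86,-3.38]],
    [[-21.4,7.5,-5.7],[0.89,-1.86,-3.38]],
    [[-21.4,7.5,-5.7],[0.89,-1.86,-3.38]],
    [[-21.4,7.5,-5.7],[0.89,-1.86,-3.38]],
    [[-21.4,7.5,-5.7],[0.89,-1.86,-3.38]],
    [[-21.4,7.5,-5.7],[0.89,-1.86,-3.38]],
    [[-21.4,7.5,-5.7],[0.89,-1.86,-3.38]],
    [[-21.4,7.5,-5.7],[0.89,-1.86,-3.38]],
    [[-21.4,7.5,-5.7],[0.89,-1.86,-3.38]],
    [[-21.4,7.5,-5.7],[0.89,-1.86,-3.38]],
    [[0,0,0],[0,0,0]],
    [[0,0,0],[0,0,0]],
  ],
)

```text
clock: 17.1
tool_pos: [0.4528, -0.0282, 0.2301]
ee_rot: [-0.0, 0.699, 0.715, -0.0]
contact_force: [0.5, -0.2, -1.7]
opening: 0.0498
grasp_force: 20.0
```

```bash
python3 - <<'E'
from p import *
plan([((.4535,-.0265,.16),frame(91.4),7)])
f=cams.grab_frame("scene")[90:300,170:380];g=cams.grab_frame("top")[140:290,260:400]
a=cv2.resize(f,(420,420),interpolation=2);b=cv2.resize(g,(378,420),interpolation=2)
cv2.imwrite("pics/g3.png",np.hstack([a,b])[:,:,::-1])
E
```

```text
t 17.1 tcp [ 0.4528 -0.0282  0.2301] F [ 0.5 -0.2 -1.7] op 0.0498
7 x [[0.24, 0.11, 10.01], [-0.01, 0.0, -0.02]]
```

View pics/g3.png

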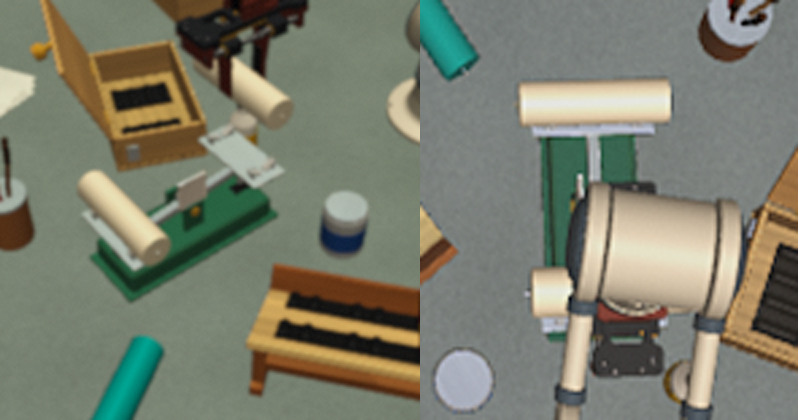

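The far candle is seated with its pan down, and the second candle is centred over the near pan within about 3 mm. Lowering it onto the raised pan.

>>> send_rows(
  increments=[
    [[1.2,0.5,10],[0,0,0]],
    [[1.2,0.5,10],[0,0,0]],
    [[0,0,10],[0,0,0]],
    [[0,0,10],[0,0,0]],
    [[0,0,10],[0,0,0]],
    [[0,0,10],[0,0,0]],
    [[0,0,10],[0,0,0]],
    [[0,0,10],[0,0,0]],
    [[0,0,6],[0,0,0]],
    [[0,0,4],[0,0,0]],
    [[0,0,3],[0,0,0]],
    [[0,0,3],[0,0,0]],
    [[0,0,2],[0,0,0]],
    [[0,0,0],[0,0,0]],
    [[0,0,0],[0,0,0]],
  ],
)

```text
clock: 18.45
tool_pos: [0.4536, -0.0255, 0.1327]
ee_rot: [0.0, 0.698, 0.716, -0.0]
contact_force: [0.6, -0.4, -0.4]
opening: 0.0493
grasp_force: 20.0
```

>>> send_rows(
  increments=[
    [[0,0,2],[0,0,0]],
    [[0,0,2],[0,0,0]],
    [[0,0,2],[0,0,0]],
    [[0,0,1],[0,0,0]],
    [[0,0,0],[0,0,0]],
    [[0,0,0],[0,0,0]],
  ],
)

```text
clock: 18.95
tool_pos: [0.4534, -0.0256, 0.1255]
ee_rot: [0.0, 0.698, 0.716, -0.0]
contact_force: [-1.4, -0.1, 1.3]
opening: 0.0496
grasp_force: 20.0
```

The pan is now carrying it, so I'll release and rise clear.

>>> send_rows(
  increments=[
    [[0,0,0],[0,0,0]],
    [[0,0,0],[0,0,0]],
    [[0,0,0],[0,0,0]],
    [[0,0,0],[0,0,0]],
    [[0,0,0],[0,0,0]],
  ],
  jaw=-0.7,
)

```text
clock: 19.37
tool_pos: [0.4536, -0.0255, 0.1256]
ee_rot: [0.0, 0.698, 0.716, -0.0]
contact_force: [0.8, -0.3, -0.3]
opening: 0.0744
grasp_force: 0.0
```

>>> send_rows(
  increments=[
    [[0,0,-8],[0,0,0]],
    [[0,0,-16],[0,0,0]],
    [[0,0,-20],[0,0,0]],
    [[0,0,-20],[0,0,0]],
    [[0,0,-30],[0,0,0]],
    [[0,-20,-20],[0,0,0]],
    [[0,-25,0],[0,0,0]],
    [[0,-25,0],[0,0,0]],
    [[0,-15,0],[0,0,0]],
    [[0,0,0],[0,0,0]],
    [[0,0,0],[0,0,0]],
    [[0,0,0],[0,0,0]],
    [[0,0,0],[0,0,0]],
    [[0,0,0],[0,0,0]],
    [[0,0,0],[0,0,0]],
    [[0,0,0],[0,0,0]],
    [[0,0,0],[0,0,0]],
    [[0,0,0],[0,0,0]],
    [[0,0,0],[0,0,0]],
    [[0,0,0],[0,0,0]],
  ],
)

```text
clock: 21.03
tool_pos: [0.3686, -0.0275, 0.2395]
ee_rot: [0.0, 0.698, 0.716, -0.0]
contact_force: [-0.4, -0.3, -0.7]
opening: 0.0747
grasp_force: 0.0
```

```bash
python3 - <<'E'
from p import *
robot.observe()
f=cams.grab_frame("scene")[90:300,170:380];g=cams.grab_frame("top")[140:290,260:400]
a=cv2.resize(f,(420,420),interpolation=2);b=cv2.resize(g,(378,420),interpolation=2)
cv2.imwrite("pics/g4.png",np.hstack([a,b])[:,:,::-1])
E
```

```text
(no output)
```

View pics/g4.png

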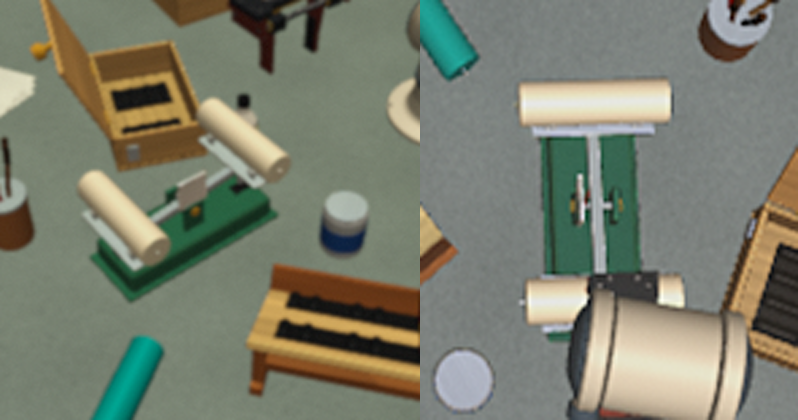

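The far candle is at the same pixels as when its pan was on the stop, and the near pan is up. So the far candle is heavier, which fits the weights of about 2.3 N and 1.7 N. I'll confirm at sub-pixel level that it has settled.

```bash
python3 - <<'E'
from p import *
a=cv2.imread("pics/g3.png").astype(int);b=cv2.imread("pics/g4.png").astype(int)
print(np.abs(a-b)[160:275,70:175].max(), np.abs(a-b)[160:275,70:175].mean(), np.abs(a-b)[75:125,510:680].mean())
plan([((.60,-.0206,.25),frame(91.4),10),((.6738,-.0206,.18),frame(91.4),6),((.6738,-.0206,.1025),frame(91.4),8)])
E
```

```text
6 1.018247066942719 1.4861960784313726
t 21.1333 tcp [ 0.3685 -0.0275  0.2395] F [-0.6  0.3 -0.6] op 0.0748
10 x [[0.13, 23.16, -1.05], [-0.0, 0.0, 0.0]]
6 x [[-0.3, 12.3, 11.67], [0.0, 0.0, -0.0]]
8 x [[-0.0, 0.0, 9.69], [0.0, 0.0, -0.0]]
```

Identical to the image noise level, so it's at rest. Going for the far candle.

>>> send_rows(
  increments=[
    [[0,12,-5],[0,0,0]],
    [[0,24,-5],[0,0,0]],
    [[0,24,0],[0,0,0]],
    [[0,24,0],[0,0,0]],
    [[0,24,0],[0,0,0]],
    [[0,24,0],[0,0,0]],
    [[0,24,0],[0,0,0]],
    [[0,24,0],[0,0,0]],
    [[0,24,0],[0,0,0]],
    [[0,24,0],[0,0,0]],
    [[0,24,0],[0,0,0]],
    [[0,24,0],[0,0,0]],
    [[0,20,0],[0,0,0]],
    [[0,9,0],[0,0,0]],
    [[0,0,0],[0,0,0]],
    [[0,0,0],[0,0,0]],
  ],
)

```text
clock: 22.47
tool_pos: [0.6735, -0.02, 0.2485]
ee_rot: [-0.0, 0.698, 0.716, -0.001]
contact_force: [0.0, -0.0, 0.4]
opening: 0.075
grasp_force: 0.0
```

```bash
python3 - <<'E'
from p import *
plan([((.6738,-.0206,.1025),frame(91.4),12)])
E
```

```text
t 22.4667 tcp [ 0.6735 -0.02    0.2485] F [ 0.  -0.   0.4] op 0.075
12 x [[-0.04, 0.04, 12.17], [-0.01, 0.0, 0.0]]
```

>>> send_rows(
  increments=[
    [[0,0,12],[0,0,0]],
    [[0,0,12],[0,0,0]],
    [[0,0,12],[0,0,0]],
    [[0,0,12],[0,0,0]],
    [[0,0,12],[0,0,0]],
    [[0,0,12],[0,0,0]],
    [[0,0,12],[0,0,0]],
    [[0,0,12],[0,0,0]],
    [[0,0,12],[0,0,0]],
    [[0,0,12],[0,0,0]],
    [[0,0,12],[0,0,0]],
    [[0,0,10],[0,0,0]],
    [[0,0,4],[0,0,0]],
    [[0,0,0],[0,0,0]],
    [[0,0,0],[0,0,0]],
    [[0,0,0],[0,0,0]],
  ],
)

```text
clock: 23.8
tool_pos: [0.6739, -0.0201, 0.1044]
ee_rot: [0.001, 0.698, 0.716, 0.0]
contact_force: [0.3, -0.1, 0.5]
opening: 0.0749
grasp_force: 0.0
```

>>> send_rows(
  increments=[
    [[0,0,0],[0,0,0]],
    [[0,0,0],[0,0,0]],
    [[0,0,0],[0,0,0]],
    [[0,0,0],[0,0,0]],
    [[0,0,0],[0,0,0]],
    [[0,0,0],[0,0,0]],
  ],
  jaw=1,
)

```text
clock: 24.3
tool_pos: [0.6704, -0.0203, 0.1043]
ee_rot: [-0.002, 0.698, 0.716, -0.003]
contact_force: [-13.5, 0.3, 6.9]
opening: 0.049
grasp_force: 20.2
```

Lateral force of -13.5 N means the candle sits about 3 mm nearer than the tool's centre. I'll comply with that, then lift gently.

>>> send_rows(
  increments=[
    [[0,-2,0],[0,0,0]],
    [[0,-2,0],[0,0,0]],
    [[0,0,0],[0,0,0]],
  ],
)

```text
clock: 24.55
tool_pos: [0.6698, -0.0202, 0.1042]
ee_rot: [0.001, 0.698, 0.716, 0.0]
contact_force: [0.2, -0.3, 3.3]
opening: 0.0492
grasp_force: 20.0
```

>>> send_rows(
  increments=[
    [[0,0,-2],[0,0,0]],
    [[0,0,-3],[0,0,0]],
    [[0,0,-3],[0,0,0]],
    [[0,0,-3],[0,0,0]],
    [[0,0,-3],[0,0,0]],
    [[0,0,-3],[0,0,0]],
    [[0,0,-3],[0,0,0]],
    [[0,0,-3],[0,0,0]],
    [[0,0,-3],[0,0,0]],
    [[0,0,-3],[0,0,0]],
    [[0,0,-5],[0,0,0]],
    [[0,0,-10],[0,0,0]],
    [[0,0,-20],[0,0,0]],
    [[0,0,-25],[0,0,0]],
    [[0,0,-25],[0,0,0]],
    [[0,0,-25],[0,0,0]],
    [[0,0,-25],[0,0,0]],
    [[0,0,-15],[0,0,0]],
    [[0,0,0],[0,0,0]],
  ],
)

```text
clock: 26.13
tool_pos: [0.67, -0.0202, 0.288]
ee_rot: [0.003, 0.698, 0.716, 0.002]
contact_force: [-0.2, -0.3, -1.2]
opening: 0.0488
grasp_force: 19.8
```

```bash
cat >> p.py <<'E'
K=frame(70.2,0,-8);Cc=np.array([.448,-.309,.041])
E
python3 - <<'E'
from p import *
print(K[:,2])
t=Cc+.019*K[:,2]
plan([(t+[0,0,.24],K,16),(t+[0,0,.02],K,14)])
f=cams.grab_frame("scene")[90:300,170:380];g=cams.grab_frame("top")[140:290,260:400]
a=cv2.resize(f,(420,420),interpolation=2);b=cv2.resize(g,(378,420),interpolation=2)
cv2.imwrite("pics/g5.png",np.hstack([a,b])[:,:,::-1])
E
```

```text
[ 0.13094529 -0.04714321 -0.99026807]
t 26.1333 tcp [ 0.67   -0.0202  0.288 ] F [-0.2 -0.3 -1.2] op 0.0488
16 x [[-20.04, -11.04, 0.95], [-0.47, -0.09, 1.32]]
14 x [[0.0, -2.19, 15.56], [-0.0, 0.0, -0.0]]
```

View pics/g5.png

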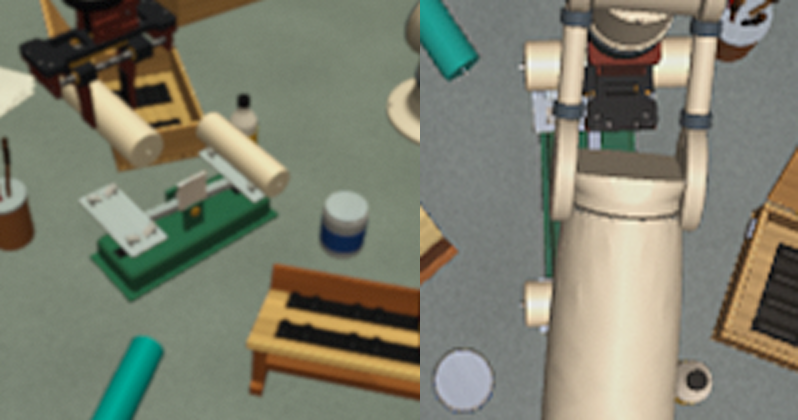

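The heavier candle is lifted (125,130) and the lighter one rides its pan down (245,155). Carrying it to the case.

>>> send_rows(
  increments=[
    [[-10,-5.5,0.5],[-0.24,0,0.66]],
    [[-20,-11,1],[-0.47,-0.09,1.32]],
    [[-20,-11,1],[-0.47,-0.09,1.32]],
    [[-20,-11,1],[-0.47,-0.09,1.32]],
    [[-20,-11,1],[-0.47,-0.09,1.32]],
    [[-20,-11,1],[-0.47,-0.09,1.32]],
    [[-20,-11,1],[-0.47,-0.09,1.32]],
    [[-20,-11,1],[-0.47,-0.09,1.32]],
    [[-20,-11,1],[-0.47,-0.09,1.32]],
    [[-20,-11,1],[-0.47,-0.09,1.32]],
    [[-20,-11,1],[-0.47,-0.09,1.32]],
    [[-20,-11,1],[-0.47,-0.09,1.32]],
    [[-20,-11,1],[-0.47,-0.09,1.32]],
    [[-20,-11,1],[-0.47,-0.09,1.32]],
    [[-20,-11,1],[-0.47,-0.09,1.32]],
    [[-20,-11,1],[-0.47,-0.09,1.32]],
    [[-10,-5.5,0.5],[-0.24,0,0.66]],
    [[0,0,0],[0,0,0]],
    [[0,0,0],[0,0,0]],
  ],
)

```text
clock: 27.82
tool_pos: [0.4503, -0.309, 0.2556]
ee_rot: [0.053, 0.816, 0.574, 0.038]
contact_force: [-0.1, 0.2, -2.6]
opening: 0.0486
grasp_force: 19.8
```

```bash
python3 - <<'E'
from p import *
t=Cc+.019*K[:,2]
plan([(t+[0,0,.10],K,7),(t+[0,0,.015],K,12)])
E
```

```text
t 27.8167 tcp [ 0.4503 -0.309   0.2556] F [-0.1  0.2 -2.6] op 0.0486
7 x [[-0.13, -2.49, 18.9], [-0.07, -0.01, 0.0]]
12 x [[0.0, -0.99, 7.01], [-0.0, 0.0, -0.0]]
```

>>> send_rows(
  increments=[
    [[0,-2.5,19],[-0.07,0,0]],
    [[0,-2.5,19],[-0.07,0,0]],
    [[0,-2.5,19],[-0.07,0,0]],
    [[0,-2.5,19],[-0.07,0,0]],
    [[0,-2.5,19],[-0.07,0,0]],
    [[0,-2.5,19],[-0.07,0,0]],
    [[0,-2.5,19],[-0.07,0,0]],
    [[0,-1,7],[0,0,0]],
    [[0,-1,7],[0,0,0]],
    [[0,-1,7],[0,0,0]],
    [[0,-1,7],[0,0,0]],
    [[0,-1,7],[0,0,0]],
    [[0,-1,7],[0,0,0]],
    [[0,-1,7],[0,0,0]],
    [[0,-1,7],[0,0,0]],
    [[0,-1,7],[0,0,0]],
    [[0,-1,7],[0,0,0]],
    [[0,-1,7],[0,0,0]],
    [[0,0,0],[0,0,0]],
    [[0,0,0],[0,0,0]],
  ],
)

```text
clock: 29.48
tool_pos: [0.451, -0.3092, 0.0443]
ee_rot: [0.057, 0.816, 0.574, 0.041]
contact_force: [0.3, 0.5, -2.1]
opening: 0.0488
grasp_force: 19.8
```

```bash
python3 - <<'E'
from p import *
t=Cc+.019*K[:,2]
plan([(t,K,8)])
E
```

```text
t 29.4833 tcp [ 0.451  -0.3092  0.0443] F [ 0.3  0.5 -2.1] op 0.0488
8 x [[-0.1, -0.42, 2.73], [0.0, -0.01, 0.01]]
```

>>> send_rows(
  increments=[
    [[0,-0.4,2.7],[0,0,0]],
    [[0,-0.4,2.7],[0,0,0]],
    [[0,-0.4,2.7],[0,0,0]],
    [[0,-0.4,2.7],[0,0,0]],
    [[0,-0.4,2.5],[0,0,0]],
    [[0,-0.4,2],[0,0,0]],
    [[0,-0.2,1.5],[0,0,0]],
    [[0,0,0],[0,0,0]],
    [[0,0,0],[0,0,0]],
  ],
)

```text
clock: 30.23
tool_pos: [0.4511, -0.3093, 0.0279]
ee_rot: [0.058, 0.816, 0.574, 0.041]
contact_force: [0.2, 0.3, -2.3]
opening: 0.0485
grasp_force: 19.8
```

>>> send_rows(
  increments=[
    [[0,-0.2,1.3],[0,0,0]],
    [[0,-0.2,1.3],[0,0,0]],
    [[0,-0.2,1.3],[0,0,0]],
    [[0,0,0],[0,0,0]],
    [[0,0,0],[0,0,0]],
  ],
)

```text
clock: 30.65
tool_pos: [0.451, -0.3093, 0.0239]
ee_rot: [0.058, 0.816, 0.574, 0.041]
contact_force: [-0.6, -0.1, -2.4]
opening: 0.0491
grasp_force: 19.8
```

>>> send_rows(
  increments=[
    [[0,0,1],[0,0,0]],
    [[0,0,1],[0,0,0]],
    [[0,0,1],[0,0,0]],
    [[0,0,0],[0,0,0]],
    [[0,0,0],[0,0,0]],
  ],
)

```text
clock: 31.07
tool_pos: [0.452, -0.3097, 0.0226]
ee_rot: [0.058, 0.816, 0.574, 0.041]
contact_force: [-1.7, 2.5, 5.4]
opening: 0.0487
grasp_force: 20.2
```

It's seated in the groove, so release and rise.

>>> send_rows(
  increments=[
    [[0,0,-1],[0,0,0]],
    [[0,0,0],[0,0,0]],
    [[0,0,0],[0,0,0]],
    [[0,0,0],[0,0,0]],
    [[0,0,0],[0,0,0]],
  ],
  jaw=-0.5,
)

```text
clock: 31.48
tool_pos: [0.4513, -0.3094, 0.0219]
ee_rot: [0.058, 0.816, 0.574, 0.041]
contact_force: [0.0, -0.3, 0.2]
opening: 0.0658
grasp_force: 0.0
```

>>> send_rows(
  increments=[
    [[0,0,-6],[0,0,0]],
    [[0,0,-14],[0,0,0]],
    [[0,0,-25],[0,0,0]],
    [[0,0,-30],[0,0,0]],
    [[0,0,-35],[0,0,0]],
    [[0,0,-35],[0,0,0]],
    [[0,0,-35],[0,0,0]],
    [[0,0,-35],[0,0,0]],
    [[0,0,-30],[0,0,0]],
    [[0,0,-20],[0,0,0]],
    [[0,0,0],[0,0,0]],
  ],
)

```text
clock: 32.4
tool_pos: [0.4167, -0.2975, 0.291]
ee_rot: [0.062, 0.816, 0.574, 0.042]
contact_force: [0.3, -0.5, 1.1]
opening: 0.0657
grasp_force: 0.0
```

```bash
python3 - <<'E'
from p import *
im=cams.grab_frame("scene");cv2.imwrite("pics/s2.png",im[:,:,::-1])
hsv=cv2.cvtColor(im,cv2.COLOR_RGB2HSV);m=cv2.inRange(hsv,(12,10,140),(35,100,255));m[:100]=0;m[200:]=0;m[:,:200]=0;m[:,330:]=0
for c in cv2.findContours(m,0,2)[0]:
    if cv2.contourArea(c)>60:r=cv2.minAreaRect(c);print(np.round(r[0],1),np.round(r[1],1),onz("scene",r[0],.05),onz("scene",r[0],.13))
# lid corners from pan: knob expected px for several angles
y=np.radians(-19.8);ex=np.array([np.cos(y),np.sin(y),0]);H=np.array([.448,-.309,.075])+.08*ex
for th in(1.8,1.9,2.0):
    k=H+.13*(-np.cos(th)*ex+[0,0,np.sin(th)])+.038*(np.sin(th)*ex+[0,0,np.cos(th)]);print(th,proj("scene",k),proj("top",k))
print("H",H)
plan([((.60,-.25,.33),frame(70.2),10)])
E
```

```text
[293.1 158.7] [50.  24.4] [ 0.36842335 -0.11893002  0.05      ] [ 0.42649424 -0.04603213  0.13      ]
[242.2 137.6] [34.2 13.3] [ 0.44463727 -0.31905496  0.05      ] [ 0.49612258 -0.22886444  0.13      ]
1.8 [195.77090581 112.35189938] [441.41720252 199.13546807]
1.9 [192.61192408 114.83536236] [441.81082267 195.93770146]
2.0 [189.76343649 117.55048982] [442.01186282 193.08561197]
H [ 0.52327046 -0.33609903  0.075     ]
t 32.45 tcp [ 0.4166 -0.2974  0.2878] F [ 0.6 -0.3 -0.7] op 0.0658
10 x [[10.66, 15.96, -2.96], [0.84, 0.01, 0.01]]
```

The candle is in the case: mask at (242,138), casting to (.445,-.319). The lid angle is about 2.0 rad. Next I'll close the fingers and go over behind the lid, 60 mm to the side of the knob.

```bash
cat >> p.py <<'E'
yc=np.radians(-19.8);ex=np.array([np.cos(yc),np.sin(yc),0]);ey=np.array([-ex[1],ex[0],0]);H=np.array([.5233,-.3361,0]);L=frame(70.2)
def lp(x,z,y=.06): return H+x*ex+y*ey+[0,0,z]
E
python3 - <<'E'
from p import *
plan([(lp(.115,.31),L,10),(lp(.115,.195),L,6)])
E
```

```text
t 32.45 tcp [ 0.4166 -0.2974  0.2878] F [ 0.6 -0.3 -0.7] op 0.0658
10 x [[5.96, 22.98, -0.38], [0.84, 0.01, 0.01]]
6 x [[-0.0, -0.0, 19.17], [0.0, -0.0, 0.0]]
```

>>> send_rows(
  increments=[
    [[6,12,-0.4],[0.84,0,0]],
    [[6,23,-0.4],[0.84,0,0]],
    [[6,23,-0.4],[0.84,0,0]],
    [[6,23,-0.4],[0.84,0,0]],
    [[6,23,-0.4],[0.84,0,0]],
    [[6,23,-0.4],[0.84,0,0]],
    [[6,23,-0.4],[0.84,0,0]],
    [[6,23,-0.4],[0.84,0,0]],
    [[6,23,-0.4],[0.84,0,0]],
    [[6,23,-0.4],[0.84,0,0]],
    [[0,11,0],[0,0,0]],
    [[0,0,0],[0,0,0]],
    [[0,0,0],[0,0,0]],
  ],
  jaw=1,
)

```text
clock: 33.53
tool_pos: [0.6522, -0.3178, 0.3006]
ee_rot: [-0.004, 0.818, 0.576, -0.003]
contact_force: [0.5, -0.4, 0.6]
opening: 0.0003
grasp_force: 0.0
```

```bash
python3 - <<'E'
from p import *
plan([(lp(.115,.195),L,8)])
E
```

```text
t 33.5333 tcp [ 0.6522 -0.3178  0.3006] F [ 0.5 -0.4  0.6] op 0.0003
8 x [[-0.12, 0.07, 13.2], [-0.07, -0.01, 0.01]]
```

>>> send_rows(
  increments=[
    [[0,0,13],[0,0,0]],
    [[0,0,13],[0,0,0]],
    [[0,0,13],[0,0,0]],
    [[0,0,13],[0,0,0]],
    [[0,0,13],[0,0,0]],
    [[0,0,13],[0,0,0]],
    [[0,0,13],[0,0,0]],
    [[0,0,13],[0,0,0]],
    [[0,0,0],[0,0,0]],
    [[0,0,0],[0,0,0]],
  ],
)

```text
clock: 34.37
tool_pos: [0.65, -0.3173, 0.2]
ee_rot: [-0.003, 0.818, 0.575, -0.002]
contact_force: [0.7, 0.4, -0.0]
opening: 0.0005
grasp_force: 0.0
```

>>> send_rows(
  increments=[
    [[0,-8,0],[0,0,0]],
    [[0,-8,0],[0,0,0]],
    [[0,-8,0],[0,0,0]],
    [[0,-8,0],[0,0,0]],
    [[0,-8,-1],[0,0,0]],
    [[0,-8,-1],[0,0,0]],
    [[0,-8,-2],[0,0,0]],
    [[0,-8,-2],[0,0,0]],
    [[0,0,0],[0,0,0]],
  ],
)

```text
clock: 35.12
tool_pos: [0.5904, -0.2958, 0.2089]
ee_rot: [-0.001, 0.818, 0.575, -0.001]
contact_force: [0.3, 1.0, 0.2]
opening: 0.0005
grasp_force: 0.0
```

```bash
python3 - <<'E'
from p import *
im=cams.grab_frame("scene");cv2.imwrite("pics/s3.png",im[:,:,::-1])
b=cv2.resize(im[60:220,150:350],(800,640)[:2],interpolation=2)[:600]
cv2.imwrite("pics/s3c.png",b[:,:,::-1])
E
```

```text
(no output)
```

View pics/s3c.png

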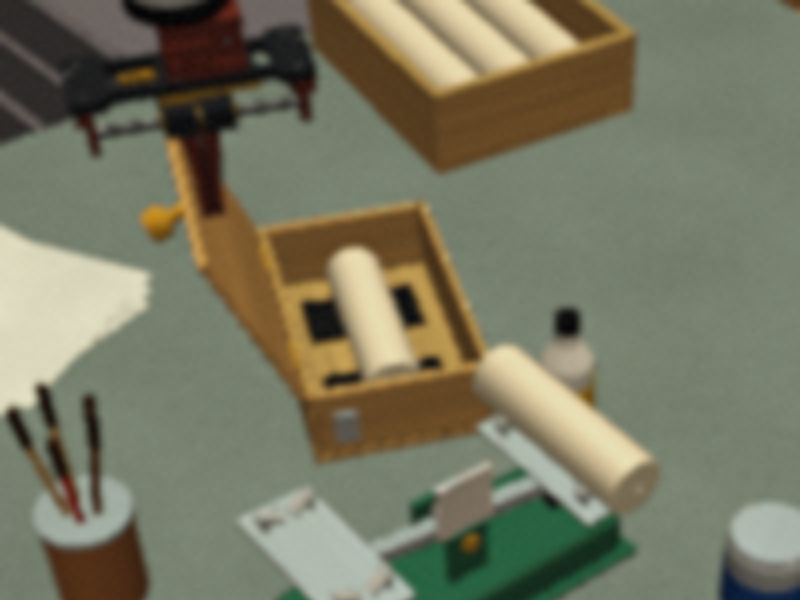

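The candle is in the case (370,310) and the lighter one on its pan (565,430). But the fingertip (210,205) appears in front of the lid's inner face and the lid hasn't moved. I'll triangulate the free edge.

```bash
python3 - <<'E'
from p import *
cr=lambda x,y:(150+(x+.5)/2.28-.5,90+(y+.5)/2.28-.5)
def rel(P): d=P-H;return np.round([d@ex,d@ey,P[2]],4)
for nm,t,s in(("lidL",cr(584,212),(200.8,126.3)),("lidR",cr(768,282),(192.3,94)),("knob",cr(672,233),(190,115)),("hingeL",cr(542,284),(226,156))):
    P,g=two(t,s);print(nm,P,rel(P),g)
s=robot.observe();print("tcp",rel(s["tool_pos"]),proj("scene",s["tool_pos"]))
for th in(1.7,1.85,2.0):print(th,[proj("scene",H+[0,0,.075]+.16*(-np.cos(th)*ex+[0,0,np.sin(th)])+v*ey) for v in(.125,.06,-.125)])
E
```

```text
lidL [ 0.62731568 -0.24726175  0.22248009] [0.0678 0.1188 0.2225] 0.004963235795904357
lidR [ 0.53882916 -0.48951792  0.17933193] [ 0.0666 -0.1391  0.1793] 0.014974367599591283
knob [ 0.60605362 -0.36887015  0.18633123] [ 0.089  -0.0028  0.1863] 0.00598121885863698
hingeL [ 0.56065206 -0.22347244  0.08681332] [-0.003   0.1186  0.0868] 0.010139274214179555
tcp [0.05   0.0606 0.2083] [203.26710634 118.10941435]
1.7 [array([215.38946362, 121.46364457]), array([211.48950747, 109.48714621]), array([201.65430248,  79.28390499])]
1.85 [array([207.85126269, 124.17532255]), array([204.19283867, 112.103395  ]), array([194.96744141,  81.66178225])]
2.0 [array([200.80125425, 127.77808285]), array([197.37622405, 115.6079159 ]), array([188.73783751,  84.91311897])]
```

```bash
python3 - <<'E'
from h import *
a=cv2.imread("pics/s2.png").astype(int);b=cv2.imread("pics/s3.png").astype(int);z=cv2.imread("pics/scene0.png").astype(int)
for nm,p,q in(("s2-s3",a,b),("s0-s2",z,a)):
    d=np.abs(p-q).max(2)[85:175,180:275]>25
    for r in range(0,90,5): print("".join("#" if v else "." for v in d[r]))
    print(nm)
h=cv2.cvtColor(b.astype(np.uint8),cv2.COLOR_BGR2HSV);h0=cv2.cvtColor(a.astype(np.uint8),cv2.COLOR_BGR2HSV)
for r in(112,116,120,124,128):print(r,b[r,188:216].tolist()[::3],a[r,188:216].tolist()[::3])
E
```

```text
#######.#####################.....###.##########...............................................
...###..######################................##...............................................
...........##..###########.....................................................................
.................#########.....................................................................
..................########.....................................................................
...................#######.....................................................................
...............................................................................................
...............................................................................................
...............................................................................................
...............................................................................................
...............................................................................................
............................................
[... 3272 characters left out ...]
137], [45, 90, 126], [43, 86, 121], [59, 118, 153]]
124 [[109, 127, 116], [109, 127, 116], [110, 129, 118], [108, 130, 128], [77, 147, 189], [49, 96, 135], [52, 100, 138], [49, 95, 132], [45, 89, 123], [46, 106, 146]] [[108, 126, 116], [106, 124, 114], [109, 127, 117], [108, 129, 126], [79, 146, 189], [49, 95, 133], [50, 97, 136], [48, 93, 131], [44, 87, 122], [44, 105, 145]]
128 [[119, 137, 130], [110, 129, 118], [110, 126, 117], [112, 129, 119], [72, 96, 108], [45, 90, 126], [49, 98, 136], [51, 97, 136], [45, 90, 125], [47, 90, 127]] [[118, 138, 130], [110, 127, 116], [108, 125, 116], [112, 129, 120], [71, 96, 107], [46, 90, 126], [50, 95, 134], [50, 97, 136], [48, 90, 124], [45, 90, 125]]
```

The lid is unmoved: the tip skimmed over its top edge, since the visible fingertip ends some 10 mm higher than I assumed. I'll go back over it and descend deeper.

>>> send_rows(
  increments=[
    [[0,0,-20],[0,0,0]],
    [[0,0,-25],[0,0,0]],
    [[0,15,-10],[0,0,0]],
    [[0,22,0],[0,0,0]],
    [[0,22,0],[0,0,0]],
    [[0,11,0],[0,0,0]],
    [[0,0,0],[0,0,0]],
    [[0,0,12],[0,0,0]],
    [[0,0,15],[0,0,0]],
    [[0,0,15],[0,0,0]],
    [[0,0,15],[0,0,0]],
    [[0,0,15],[0,0,0]],
    [[0,0,15],[0,0,0]],
    [[0,0,6],[0,0,0]],
    [[0,0,0],[0,0,0]],
  ],
)

```text
clock: 36.42
tool_pos: [0.6558, -0.319, 0.1659]
ee_rot: [-0.004, 0.818, 0.575, -0.002]
contact_force: [-0.2, -0.7, -0.8]
opening: 0.0004
grasp_force: 0.0
```

>>> send_rows(
  increments=[
    [[0,-8,0],[0,0,0]],
    [[0,-8,0],[0,0,0]],
    [[0,-8,0],[0,0,0]],
    [[0,-8,0],[0,0,0]],
    [[0,-8,0],[0,0,0]],
    [[0,-8,0],[0,0,0]],
  ],
)

```text
clock: 36.92
tool_pos: [0.613, -0.3039, 0.1716]
ee_rot: [0.001, 0.818, 0.576, 0.0]
contact_force: [5.5, -1.8, 5.6]
opening: 0.0004
grasp_force: 2.9
```

```bash
cat > lid.py <<'E'
from p import *
s=robot.observe();d=s["tool_pos"]-H;print("rel",np.round([d@ex,d@ey,d[2]],4),"F ex",round(s["contact_force"]@ex,2),"Fz",round(s["contact_force"][2],2))
im=cams.grab_frame("scene");h=cv2.cvtColor(im,cv2.COLOR_RGB2HSV)
m=cv2.inRange(h,(14,190,110),(24,255,255));m[:95]=0;m[170:]=0;m[:,:170]=0;m[:,280:]=0
for c in cv2.findContours(m,0,2)[0]:
    if 12<cv2.contourArea(c)<150:print("knob?",np.round(cv2.minAreaRect(c)[0],1),cv2.contourArea(c))
for th in np.arange(0,2.1,.25):
    k=H+[0,0,.075]+.13*(-np.cos(th)*ex+[0,0,np.sin(th)])+.042*(np.sin(th)*ex+[0,0,np.cos(th)]);print(round(th,2),np.round(proj("scene",k)),end=" ")
E
python3 lid.py
```

```text
rel [0.0735 0.0607 0.1716] F ex 5.85 Fz 5.57
0.0 [256. 121.] 0.25 [251. 115.] 0.5 [244. 109.] 0.75 [236. 105.] 1.0 [226. 103.] 1.25 [216. 104.] 1.5 [205. 107.] 1.75 [196. 112.] 2.0 [189. 118.]
```

Now there's contact (5.9 N), so keep pushing with a rising path.

>>> send_rows(
  increments=[
    [[0,-7,-3],[0,0,0]],
    [[0,-7,-3],[0,0,0]],
    [[0,-7,-3],[0,0,0]],
    [[0,-7,-3],[0,0,0]],
    [[0,0,0],[0,0,0]],
  ],
)

```text
clock: 37.38
tool_pos: [0.5844, -0.2936, 0.1816]
ee_rot: [-0.002, 0.818, 0.575, -0.002]
contact_force: [-0.5, 0.1, -0.2]
opening: 0.0002
grasp_force: 0.0
```

```bash
python3 lid.py; python3 - <<'E'
from p import *
im=cv2.imread("pics/s2.png").astype(int);b=cams.grab_frame("scene")[:,:,::-1].astype(int);cv2.imwrite("pics/s4.png",b)
d=np.abs(im-b).max(2)[85:175,180:275]>25
for r in range(0,90,4): print("".join("#" if v else "." for v in d[r]))
E
```

```text
rel [0.0431 0.0607 0.1816] F ex -0.51 Fz -0.24
knob? [197.5 108.5] 19.0
0.0 [256. 121.] 0.25 [251. 115.] 0.5 [244. 109.] 0.75 [236. 105.] 1.0 [226. 103.] 1.25 [216. 104.] 1.5 [205. 107.] 1.75 [196. 112.] 2.0 [189. 118.] ####################################################...........................................
#..####################################.....########...........................................
################################......###.#########............................................
............######################..............###............................................
###########..#################.................................................................
..............##.##.##########.................................................................
...............####.########.###...............................................................
.....#######################.###...............................................................
......########...############.###..............................................................
................
[... 745 characters left out ...]
......
.......................................####....................................................
...........................................#...................................................
...............................................................................................
...............................................................................................
...............................................................................................
...............................................................................................[ WARN:0@0.637] global loadsave.cpp:1063 imwrite_ Unsupported depth image for selected encoder is fallbacked to CV_8U.
```

The lid is now near 1.7 rad. Computing the arc.

```bash
python3 - <<'E'
import numpy as np
x,z=.0431,.1816
for t in np.arange(1.57,-.01,-.1121):
    X=-.13*np.cos(t)+.008*np.sin(t)+.0135;Z=.075+.13*np.sin(t)+.008*np.cos(t)-.008
    print(round(t,2),round((X-x)*1e3,1),round(-(Z-z)*1e3,1));x,z=X,Z
E
```

```text
1.57 -21.7 -15.4
1.46 -14.6 -0.1
1.35 -14.5 1.6
1.23 -14.2 3.2
1.12 -13.8 4.8
1.01 -13.2 6.3
0.9 -12.4 7.7
0.79 -11.5 9.0
0.67 -10.4 10.3
0.56 -9.2 11.4
0.45 -7.8 12.3
0.34 -6.4 13.1
0.22 -4.9 13.7
0.11 -3.3 14.2
0.0 -1.7 14.5
```

>>> send_rows(
  increments=[
    [[0,-11,-5],[0,0,0]],
    [[0,-11,-5],[0,0,0]],
    [[0,-7,0],[0,0,0]],
    [[0,-7,0],[0,0,0]],
    [[0,-7,1],[0,0,0]],
    [[0,-7,1],[0,0,0]],
    [[0,-7,2],[0,0,0]],
    [[0,-7,2],[0,0,0]],
    [[0,-7,2],[0,0,0]],
    [[0,-7,2],[0,0,0]],
    [[0,-6.5,3],[0,0,0]],
    [[0,-6.5,3],[0,0,0]],
    [[0,-6,4],[0,0,0]],
    [[0,-6,4],[0,0,0]],
  ],
)

```text
clock: 38.65
tool_pos: [0.4877, -0.2589, 0.1666]
ee_rot: [-0.002, 0.818, 0.575, -0.002]
contact_force: [1.7, -0.4, 2.0]
opening: 0.0004
grasp_force: 1.0
```

```bash
python3 lid.py
```

```text
rel [-0.0597  0.0606  0.1666] F ex 1.69 Fz 2.05
knob? [227.5 102.5] 26.0
0.0 [256. 121.] 0.25 [251. 115.] 0.5 [244. 109.] 0.75 [236. 105.] 1.0 [226. 103.] 1.25 [216. 104.] 1.5 [205. 107.] 1.75 [196. 112.] 2.0 [189. 118.]
```

Lid at about 0.97 rad and following. Continuing.

>>> send_rows(
  increments=[
    [[0,-6,4.5],[0,0,0]],
    [[0,-5.5,5],[0,0,0]],
    [[0,-5,5],[0,0,0]],
    [[0,-5,5.5],[0,0,0]],
    [[0,-4.5,6],[0,0,0]],
    [[0,-4,6],[0,0,0]],
    [[0,-4,6],[0,0,0]],
    [[0,-3,6.5],[0,0,0]],
    [[0,-3,6.5],[0,0,0]],
    [[0,-2.5,7],[0,0,0]],
    [[0,-2,7],[0,0,0]],
    [[0,-1,7],[0,0,0]],
    [[0,0,4],[0,0,0]],
    [[0,0,0],[0,0,0]],
  ],
)

```text
clock: 39.87
tool_pos: [0.4447, -0.2432, 0.0896]
ee_rot: [-0.003, 0.818, 0.575, -0.002]
contact_force: [-0.6, 0.8, 0.3]
opening: 0.0006
grasp_force: 0.0
```

```bash
python3 lid.py
```

```text
rel [-0.1055  0.0608  0.0896] F ex -0.8 Fz 0.29
0.0 [256. 121.] 0.25 [251. 115.] 0.5 [244. 109.] 0.75 [236. 105.] 1.0 [226. 103.] 1.25 [216. 104.] 1.5 [205. 107.] 1.75 [196. 112.] 2.0 [189. 118.]
```

Continuing down gently until it presses on the rim.

>>> send_rows(
  increments=[
    [[0,0,3],[0,0,0]],
    [[0,0,3],[0,0,0]],
    [[0,0,2],[0,0,0]],
    [[0,0,0],[0,0,0]],
    [[0,0,0],[0,0,0]],
  ],
)

```text
clock: 40.33
tool_pos: [0.4452, -0.2435, 0.0831]
ee_rot: [-0.002, 0.818, 0.575, -0.001]
contact_force: [1.0, -0.2, -0.1]
opening: 0.0005
grasp_force: 0.0
```

>>> send_rows(
  increments=[
    [[0,0,1.5],[0,0,0]],
    [[0,0,1.5],[0,0,0]],
    [[0,0,1],[0,0,0]],
    [[0,0,0],[0,0,0]],
    [[0,0,0],[0,0,0]],
  ],
)

```text
clock: 40.75
tool_pos: [0.4452, -0.2435, 0.0791]
ee_rot: [-0.002, 0.818, 0.575, -0.001]
contact_force: [-0.5, -0.8, -0.3]
opening: 0.0004
grasp_force: 0.0
```

>>> send_rows(
  increments=[
    [[0,0,1.5],[0,0,0]],
    [[0,0,1.5],[0,0,0]],
    [[0,0,1.5],[0,0,0]],
    [[0,0,0],[0,0,0]],
    [[0,0,0],[0,0,0]],
  ],
)

```text
clock: 41.17
tool_pos: [0.4451, -0.2435, 0.0745]
ee_rot: [-0.002, 0.818, 0.575, -0.001]
contact_force: [0.6, -0.4, -0.3]
opening: 0.0005
grasp_force: 0.0
```

```bash
python3 - <<'E'
from p import *
im=cams.grab_frame("scene");cv2.imwrite("pics/s5.png",im[:,:,::-1])
h=cv2.cvtColor(im,cv2.COLOR_RGB2HSV)
m=cv2.inRange(h,(8,90,60),(25,255,255))
for r in range(80,180,4): print(r,"".join("#" if v else "." for v in m[r,185:290]))
print([np.round(proj("scene",lp(-a,z,y))) for a,z,y in((0,.083,.125),(.16,.083,.125),(.16,.083,-.125),(0,.083,-.125),(.16*.99,.099,.125))])
E
```

```text
80 ................................................................................#########################
84 ..............................................................................###########################
88 .............................................................................############################
92 ..............................................................................###########################
96 ................................................................................################.........
100 .........................................................................................................
104 .........................................................................................................
108 .....................................................#####...............................................
112 ......................................##.........##.........................####.........................
116 .............................############.........##########.####........................................
120 .
[... 1050 characters left out ...]
#######################.....................
160 ........................................###############################################..................
164 .........................................#######.......################################..................
168 ..........................................#######......############################......................
172 ...........................................###################...........................................
176 .........................................................................................................
[array([227., 159.]), array([274., 149.]), array([256., 108.]), array([213., 116.]), array([273., 146.])]
```

The mask shows the lid over the case with its free corner near (273,147), which is where a shut lid should be. The fingertip still isn't bearing on it, so I'll keep going until I feel contact.

>>> send_rows(
  increments=[
    [[0,0,1.5],[0,0,0]],
    [[0,0,1.5],[0,0,0]],
    [[0,0,0],[0,0,0]],
    [[0,0,0],[0,0,0]],
  ],
)

```text
clock: 41.55
tool_pos: [0.4451, -0.2435, 0.0715]
ee_rot: [-0.002, 0.818, 0.575, -0.001]
contact_force: [0.2, -0.1, -0.5]
opening: 0.0001
grasp_force: 0.0
```

>>> send_rows(
  increments=[
    [[0,0,1.5],[0,0,0]],
    [[0,0,1.5],[0,0,0]],
    [[0,0,0],[0,0,0]],
    [[0,0,0],[0,0,0]],
  ],
)

```text
clock: 41.88
tool_pos: [0.4451, -0.2434, 0.0685]
ee_rot: [-0.002, 0.818, 0.575, -0.001]
contact_force: [-0.4, 0.2, -0.2]
opening: 0.0005
grasp_force: 0.0
```

```bash
python3 - <<'E'
from p import *
im=cams.grab_frame("scene");cv2.imwrite("pics/s6.png",im[:,:,::-1])
a=cv2.imread("pics/s5.png").astype(int);b=im[:,:,::-1].astype(int)
d=np.abs(a-b).max(2)[100:180,205:285]
for r in range(0,80,3): print(100+r,"".join("#" if v>25 else "." for v in d[r]))
t=robot.observe()["tool_pos"];print(t,proj("scene",t),proj("scene",lp(-.1055,.083)))
for r in(142,146,150,154,158,162):print(r,im[r,262:280].tolist()[::2])
E
```

```text
100 ....................................#####.........##.........###.......#........
103 ..............................................................#.........##......
106 ..................######################..................................#.....
109 ............................##########....................##.##.................
112 ............................###########...............###############...........
115 .................................#######.####.......#.............###...........
118 ...........................#######.......................#....##########........
121 ......................#......#########...#..........#######.....................
124 ...........................############.#####......###..........................
127 .........................##.....................................................
130 ................................................................................
133 ................................................................................
136 ............................................................................
[... 1481 characters left out ...]
00, 163, 86], [202, 165, 87], [193, 155, 81], [173, 149, 101], [170, 167, 135], [187, 180, 146], [175, 168, 137]]
150 [[143, 109, 57], [143, 105, 53], [132, 98, 51], [136, 106, 59], [166, 144, 106], [213, 195, 155], [227, 209, 169], [230, 217, 174], [231, 220, 178]]
154 [[118, 84, 43], [105, 74, 39], [102, 71, 36], [117, 98, 68], [153, 137, 108], [175, 159, 125], [195, 178, 140], [212, 194, 153], [224, 206, 165]]
158 [[99, 69, 35], [98, 69, 36], [97, 69, 35], [98, 76, 48], [105, 94, 71], [122, 109, 85], [146, 131, 103], [168, 152, 118], [188, 171, 135]]
162 [[100, 71, 36], [101, 72, 37], [105, 75, 39], [107, 75, 39], [104, 74, 37], [96, 75, 47], [104, 93, 73], [117, 105, 81], [136, 123, 95]]
```

The lid's front edge shifted down between these two frames, so the lid is still closing with the finger. Continuing.

>>> send_rows(
  increments=[
    [[0,0,2],[0,0,0]],
    [[0,0,2],[0,0,0]],
    [[0,0,0],[0,0,0]],
    [[0,0,0],[0,0,0]],
  ],
)

```text
clock: 42.27
tool_pos: [0.4451, -0.2434, 0.0645]
ee_rot: [-0.002, 0.818, 0.575, -0.001]
contact_force: [0.4, -0.1, 0.4]
opening: 0.0005
grasp_force: 0.0
```

>>> send_rows(
  increments=[
    [[0,0,1.5],[0,0,0]],
    [[0,0,1.5],[0,0,0]],
    [[0,0,0],[0,0,0]],
    [[0,0,0],[0,0,0]],
  ],
)

```text
clock: 42.6
tool_pos: [0.4451, -0.2435, 0.0627]
ee_rot: [-0.002, 0.818, 0.575, -0.001]
contact_force: [-2.6, 0.6, 5.1]
opening: 0.0005
grasp_force: 2.7
```

>>> send_rows(
  increments=[
    [[0,0,1],[0,0,0]],
    [[0,0,1],[0,0,0]],
    [[0,0,0],[0,0,0]],
    [[0,0,0],[0,0,0]],
  ],
)

```text
clock: 42.93
tool_pos: [0.4452, -0.2435, 0.0626]
ee_rot: [-0.002, 0.818, 0.575, -0.001]
contact_force: [-5.5, 3.3, 14.3]
opening: 0.0008
grasp_force: 7.0
```

```bash
python3 - <<'E'
from p import *
im=cams.grab_frame("scene");b=im[:,:,::-1].astype(int);cv2.imwrite("pics/s7.png",im[:,:,::-1])
a=cv2.imread("pics/s6.png").astype(int)
d=np.abs(a-b).max(2)[100:180,205:285]
for r in range(0,80,3): print(100+r,"".join("#" if v>25 else "." for v in d[r]))
s=robot.observe();print(s["contact_force"],s["moment"])
E
```

```text
100 ...................................####..............#....##...########.........
103 ..............................................##............###........#........
106 ..................................#######...................####................
109 ..................####....#######...###.......................#.................
112 ............................####...#####......................######............
115 .............................#########.......###...##...#######....####..###....
118 .............................###########.....###..........#######...............
121 .........................######.....###.##................####.........###......
124 ......................##..####..##.########........########.....................
127 ...........................###...........####...................................
130 .........................###....................................................
133 ................................................................................
136 ............................................................................
[... 570 characters left out ...]
.............................
160 ................................................................................
163 ................................................................................
166 ................................................................................
169 ................................................................................
172 ................................................................................
175 ................................................................................
178 ................................................................................
[-5.80267447  3.58258102 13.90972162] [ 0.63963572  0.97596664 -0.00302884]
```

A firm 14 N at z=.063 is too low for the lid, so the finger may be on the candle with the lid elsewhere. I'll ease up and measure what's visible in the case.

>>> send_rows(
  increments=[
    [[0,0,-3],[0,0,0]],
    [[0,0,-3],[0,0,0]],
    [[0,0,0],[0,0,0]],
  ],
)

```text
clock: 43.23
tool_pos: [0.4454, -0.2436, 0.0662]
ee_rot: [-0.002, 0.818, 0.575, -0.001]
contact_force: [-0.2, -0.3, -0.5]
opening: 0.0009
grasp_force: 0.0
```

```bash
python3 - <<'E'
from p import *
for n,box in(("scene",(190,95,290,178)),("top",(365,160,500,300))):
    im=cams.grab_frame(n);cv2.imwrite(f"pics/{n}8.png",im[:,:,::-1]);x0,y0,x1,y1=box
    h=cv2.cvtColor(im,cv2.COLOR_RGB2HSV)
    print(n,"i=ivory k=black w=wood y=brass r=dark red .=bench")
    for r in range(y0,y1,3):
        o=""
        for c in range(x0,x1,1):
            H_,S,V=[int(v) for v in h[r,c]]
            o+= "k" if V<50 else "r" if (H_<6 or H_>172) and S>80 else "y" if 12<=H_<=24 and S>200 and V>120 else "I" if 12<=H_<=35 and S<105 and V>140 else "w" if 8<=H_<=25 and S>=105 else "."
        print(r,o)
E
```

```text
scene i=ivory k=black w=wood y=brass r=dark red .=bench
95 .................................................kk..................kkkwwwwwwwwwwwwwwwwwwwww.......
98 ..................................................kkkkkk........kkkkkkkrrr.wwwwwwwwww...............
101 ......................................................kkkkkkkkkkkkkkkkrrrrrw...kkkkkk...............
104 ........................................................rkkrrrr.rrrrrrr.kkkkkkkkkkkkkkk.............
107 ......................................................kkkrrrrrrrrrrk.rrrrrr.....kkkkkkkk............
110 ..................................kkkkkkkkkkkkkkwwwwwwkkkkkrrrrrr.rrrrrrrrkkkkkkkkkkkkkkkk..........
113 .............................IIII..kkkkkkkkwwwwwww..wwkkkkkkkkkkkkkkkkkkkkkww......kkkkkk...........
116 ........................wwwwwwwwwwwwkkkkkkkkkkkkkkkkkkkkkkwwwwwwwwwwww................r.............
119 .........................wwwwwwwwwwwwkkkkkkkwwwwwwwwwwwwwkkkkkkk.kkkkkkkk...........................
122 ........................wwwwwwwwwwwwwwwkwwwwwwwwIwww.....kkkkkkkkkkkkkkk.........................
[... 7827 characters left out ...]

286 ........IIIIIIIII.......................................IIIIIIII.........wwwwwwwwwwwI..................................................
289 ......IIIIIIIIIIIIIIII.............................kk...IIIIII.........................................................................
292 ....IIIIIIIIIIIIIIIIIIIIIII.................................I..........................................................................
295 ..IIIIIIIII..IIIIIIIIIIIIIIIIIII.......................................................................................................
298 IIIIIIII.....IIIIIIIIIIIIIIIIIIIIIIII...............IIIII..............................................................................
```

The scene view shows unbroken wood over the case with no ivory or foam, and the fingertip visually ends right at lid-top height (253,138). So the closed fingertips sit about 20 mm behind the nominal TCP, and the firm contact was the lid on the rim. I'll retreat and verify from both cameras.

>>> send_rows(
  increments=[
    [[0,0,-10],[0,0,0]],
    [[0,0,-25],[0,0,0]],
    [[0,0,-30],[0,0,0]],
    [[0,0,-30],[0,0,0]],
    [[0,0,-30],[0,0,0]],
    [[0,0,-30],[0,0,0]],
    [[0,0,-30],[0,0,0]],
    [[30,-10,-20],[0,0,0]],
    [[35,-10,0],[0,0,0]],
    [[35,-10,0],[0,0,0]],
    [[35,-10,0],[0,0,0]],
    [[35,0,0],[0,0,0]],
    [[35,0,0],[0,0,0]],
    [[35,0,0],[0,0,0]],
    [[20,0,0],[0,0,0]],
    [[0,0,0],[0,0,0]],
    [[0,0,0],[0,0,0]],
  ],
)

```text
clock: 44.75
tool_pos: [0.4963, 0.015, 0.2711]
ee_rot: [-0.002, 0.817, 0.576, -0.002]
contact_force: [-0.7, -0.1, -0.2]
opening: 0.0005
grasp_force: 0.0
```

```bash
python3 - <<'E'
from p import *
im=cams.grab_frame("scene");cv2.imwrite("pics/s9.png",im[:,:,::-1]);tp=cams.grab_frame("top");cv2.imwrite("pics/t9.png",tp[:,:,::-1])
for n,I in(("scene",im),("top",tp)):
    h=cv2.cvtColor(I,cv2.COLOR_RGB2HSV);m=cv2.inRange(h,(14,195,100),(26,255,255))
    q=[np.round(cv2.minAreaRect(c)[0],1).tolist()+[cv2.contourArea(c)] for c in cv2.findContours(m,0,2)[0] if cv2.contourArea(c)>10];print(n,q)
    for th in(0,.06,.12,.2):
        B=H+[0,0,.075];e=-np.cos(th)*ex+[0,0,np.sin(th)];nn=np.sin(th)*ex+[0,0,np.cos(th)]
        print(th,"knob",np.round(proj(n,B+.13*e+.042*nn),1),"cornL",np.round(proj(n,B+.16*e+.008*nn+.125*ey),1),"cornR",np.round(proj(n,B+.16*e+.008*nn-.125*ey),1))
h=cv2.cvtColor(im,cv2.COLOR_RGB2HSV)
for r in range(100,182,3):
    print(r,"".join("k" if V<50 else "y" if 12<=a<=26 and S>200 and V>120 else "I" if 12<=a<=35 and S<105 and V>140 else ("W" if V>150 else "w") if 8<=a<=25 and S>=105 else "." for a,S,V in h[r,205:305].astype(int)))
E
```

```text
scene [[375.8, 391.1, 271.0], [390.3, 249.6, 78.0], [256.0, 122.5, 32.5]]
0 knob [255.6 121.3] cornL [274.  149.5] cornR [255.5 108.4]
0.06 knob [254.7 119.6] cornL [273.7 147.3] cornR [255.2 106.2]
0.12 knob [253.7 117.9] cornL [273.3 145.1] cornR [254.7 104.1]
0.2 knob [252.1 115.8] cornL [272.5 142.2] cornR [253.8 101.3]
top [[211.4, 273.6, 14.0], [188.3, 247.6, 130.0], [130.6, 177.2, 113.5], [99.8, 152.8, 10.5], [84.5, 161.5, 172.5]]
0 knob [415.  263.9] cornL [370.7 260.1] cornR [448.1 287.4]
0.06 knob [415.9 262.9] cornL [371.3 259.6] cornR [449.2 287.1]
0.12 knob [416.9 261.7] cornL [372.  259.1] cornR [450.3 286.7]
0.2 knob [418.2 260. ] cornL [372.9 258. ] cornR [451.8 285.8]
100 ...............................................kkkkkkkkkkkkkk.ww......kkkkkkkkkkkkkkkkkkkkkkkkkwwwww
103 .................................................kkkkkkkkkkkkkkkkkkkkkkkkkkkkkwwwwwwwwwwwwwwkkk.....
106 ..................................................kkkkkkkkkkkkk.........kkkkwwwwkkkkkkwkkkkkkkkkk...
109 ......................................IIIIIIWWWWWWwkkkkkkk.................wwkkkkkkkkkk
[... 1833 characters left out ...]
.....wwwwwwwwwwwwwwwwwwwwwwwwwwwwwwwww.......IIIIIIIIIIIIIIIIIIIII....
166 ......................wwwwww.......wwwwwwwwwwwwwwwwwwwwwwwwwwwww.I............IIIIIIIIIIIIIIIIIIIIII
169 .......................wwwwww......wwwwwwwwwwwwwwwwwwwww..........................IIIIIIIIIIIIIIIIII
172 .......................wwwwwwwwwwwwwwwwww............................................IIIIIIIIIIIIIII
175 ..................................................................II.....................IIIIIIIIIII
178 ...........................................................IIIIII...........................IIIIIIII
181 ........................................................III....................................IIIII
```

The knob is at (256,122.5), against a predicted (255.6,121.3) for a shut lid, so it's closed. The lighter candle lies in its pan and the arm is clear. Handing in.

```bash
python3 -c "
from cell import robot
print(robot.close_job())"
```

```text
the job is handed in; nothing more can be done
None
```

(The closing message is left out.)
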